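# Empty the bearing-ball scoops into the ball box and put them away

## Robot

A 6-joint arm with a two-finger parallel gripper is mounted at the origin on the work surface. World frame = base frame: x ahead of the robot, y to its left, z up, the work surface at z = 0. Lengths are in mm, angles in rad, forces in N, time in s.
With the tool pointing down it reaches from about 400 to 925 mm from the base axis. Payload 12.5 kg.
Tool frame: the origin (TCP) lies between the finger pads; the fingertips stand 25 mm ahead of it and the grasp point (between the pads) lies 6 mm ahead of it; z points along the fingers, y is the line along which they close (so a half turn about z gives the same grasp; the last joint's range is limited). The gripper opens to 95 mm and grips with 3 to 60 N. Pads are 20 mm wide; open, the fingers measure 119 mm over their backs; the gripper's body (75 mm by 180 mm) begins 59 mm behind the grasp point.
Start: joints at [-0.106, 0.491, 1.559, -0, 1.092, -0.106], TCP at [625.015, 0.021, 239.661] pointing down, gripper open.
Joint ranges: [-3.1, 3.1], [-0.84, 2.19], [0.05, 2.79], [-1.13, 4.28], [0.06, 2.93], [-2.69, 2.69]. Speed limits (rad/s): [2.22, 2.22, 2.79, 3.14, 3.14, 3.14].

## Interface

Orientations are given as [roll, pitch, yaw] about the fixed x, y, z axes, in that order (R = Rz(yaw) Ry(pitch) Rx(roll)).
In Python, from cell import state, read_camera, job_done, cut_out gives the robot as it stands. The module is installed in compiled form; this text tells all that it offers.
- The arm moves only by the tool jog_arm, never from a script. Its argument "motion" is a list of rows, each a list of 2 entries, a list of its own where there are three numbers: the shift along the tool's x, y, z in mm, then the turn about the tool's z in rad. A call has 1 to 5 rows; each row is the pose to reach, as a shift and turn from the pose commanded when the call began, along the tool's axes at that moment; what a row does not reach only later rows make up. A row lasts 1/10 s, in which the tool goes at most 50 mm and 8.59 degrees, less where a joint would pass 70% of its speed; a pose out of reach is approached as far as the arm can. A call with a gripper value outside its range is refused whole. "grip" is the closure, from 0 (fully open) to 1 (shut), set as the call begins (left out, the last holds). The fingers move at their own pace and stop on an object; the grip force is fixed at half the most. Time passes only in rows, so rows that repeat a pose let the fingers close. It gives the time, the measured TCP pose, the force, the opening and the grip force at its end, in the units of the state.
- state(): the state, without advancing time (a new reading comes with each control period).
- read_camera(name): name is "scene" or "side" or "wrist"; returns a dict with "img" (384x512x3 uint8, blue, green, red), "vertical_fov" (degrees; the focal length in pixels is half the picture's height over the tangent of half this angle, whatever the lens; pixels are square), "cx", "cy" (the principal point, pixels), "extrinsics" (4x4, takes a point from camera to world coordinates). Camera axes: x right, y up, looking along -z (the intrinsics and any distortion apply to the point x, -y, -z); pixel columns grow to the right and rows downward; lengths in mm; the calibration is good to about 2 mm. The wrist camera is an equidistant fisheye: a pixel r from the principal point sees the ray r / f radians off the axis. A picture is of the moment at which its call begins. There is no depth.
- job_done(): hands the job in; it is judged then, once.
Trained networks look in a picture, given as the dict that the camera call returned (one of the last four; its "shot" number tells which), for a name from the list of things; names that differ only in an ending like _2 or _b are one class to them, and where a whole thing is asked for, a point or a joint stands for the part that bears it (a point fixed in the world has none). Each returns a list of dicts, best first, with "p" (0 to 1); they miss things now and then, are a little off and sometimes report something else, mostly with a low value. They report only what shows in the picture. A call takes as long as a camera call. They do not tell look-alikes from the thing itself.
- cut_out(name, picture): "region" (384x512 bool, what is visible of it) and "box" ([left, top, right, bottom] in pixels, round what is visible of it).
The state is a dict: "t": time; "joints": joint angles; "qvel": joint speeds; "tau": joint torques, N m; "eef_pos": TCP position; "tcp_rot": TCP orientation; "ft_force": force on the tool from outside, world axes, zero at the start; "moment": the same for the moment, N m; "opening": opening from 0.0 (shut) to 1.0 (fully open); "grip_force": force on a finger pad.
Only numpy, scipy, OpenCV 4.12 (cv2) and the standard library are available. Lean on these libraries where they do the work, as an engineer would, in place of code of your own. Each camera call takes 0.05 s, during which the arm holds its last target. There are 200 camera calls.

## Task

Slide the orange cover of the ball box fully open, and tip the bearing balls from the scoops into its well, bringing each scoop's lip down close above the well before tipping so that no ball drops far or bounces out. When every ball is in, slide the cover fully shut, and have each scoop, also one that was empty from the start, standing level in the storage slot of its own colour with its front to the label; leave the other things on the bench where they are.

Things in the scene. Friction and masses are not known exactly. Their poses are not given: they have to be found in the camera images.
- box: fixed ball box, 130 mm (x) by 230 mm (y), 45 mm tall, walls 4 mm. Its -y part is an open-topped well (see well), its +y part a solid green deck of the same height. Guide strips along both long sides reach 52 mm. Origin: on the bench, under the middle of the box; z up; turned by up to 0.1 rad.
- well (a point): centre of the inner floor of the well, 4 mm above the bench; axes as the box. The well is 122 mm (x) by 102 mm (y) inside, its rim 41 mm above this point.
- cover (a joint): sliding orange cover of the well, a 4 mm plate (its top 50 mm above the bench) with a black knob; 0 = well fully covered, grows to 0.112 m = wholly open, moving along the box's +y over the deck. Stays where it is left; about 2 N to slide.
- cover_knob (a point): middle of the top of the cover's black knob, 95 mm above the bench; the knob is a block 16 mm (box x) by 32 mm (box y), standing 45 mm tall on the cover. It moves with the cover.
- scoop_red: loose red plastic scoop, 127 x 56 mm, 0.14 kg, with 0 to 2 balls. Origin: underside, centre; z up; -x is the open pouring front (from x = -65 mm), at first roughly towards the robot (within 0.35 rad). Handle: upright tab at the back, x = 50 to 62 mm, 34 mm wide (y), z = 30 to 98 mm. Side walls 30 mm high. Centres of balls in it lie within 58 mm of the origin.
- scoop_red_lip (a point): middle of the pouring lip, at x = -65 mm, z = 16 mm in the scoop's frame. The scoop's floor (4 mm thick, 48 mm wide inside) is flat from x = 50 to -20 mm, then ramps up 15 degrees to the lip: balls stay in while the scoop is level and roll out over the lip when the front is tipped down by more than 15 degrees; all are out by about 45.
- dock_red: fixed storage slot with a red label plate (34 by 70 mm) at its front (-x) and a red floor: home of the red scoop. A dark steel tray 143 by 77 mm with a kerb 13 mm high, 135 by 69 mm inside, floor 4 mm above the bench. Origin on the bench, where the scoop's origin comes when it is home, front to the label; x from label to back.
- scoop_yellow: loose yellow plastic scoop, 127 x 56 mm, 0.14 kg, with 0 to 2 balls. Origin: underside, centre; z up; -x is the open pouring front (from x = -65 mm), at first roughly towards the robot (within 0.35 rad). Handle: upright tab at the back, x = 50 to 62 mm, 34 mm wide (y), z = 30 to 98 mm. Side walls 30 mm high. Centres of balls in it lie within 58 mm of the origin.
- scoop_yellow_lip (a point): middle of the pouring lip, at x = -65 mm, z = 16 mm in the scoop's frame. The scoop's floor (4 mm thick, 48 mm wide inside) is flat from x = 50 to -20 mm, then ramps up 15 degrees to the lip: balls stay in while the scoop is level and roll out over the lip when the front is tipped down by more than 15 degrees; all are out by about 45.
- dock_yellow: fixed storage slot with a yellow label plate (34 by 70 mm) at its front (-x) and a yellow floor: home of the yellow scoop. A dark steel tray 143 by 77 mm with a kerb 13 mm high, 135 by 69 mm inside, floor 4 mm above the bench. Origin on the bench, where the scoop's origin comes when it is home, front to the label; x from label to back.
- scoop_blue: loose blue plastic scoop, 127 x 56 mm, 0.14 kg, with 0 to 2 balls. Origin: underside, centre; z up; -x is the open pouring front (from x = -65 mm), at first roughly towards the robot (within 0.35 rad). Handle: upright tab at the back, x = 50 to 62 mm, 34 mm wide (y), z = 30 to 98 mm. Side walls 30 mm high. Centres of balls in it lie within 58 mm of the origin.
- scoop_blue_lip (a point): middle of the pouring lip, at x = -65 mm, z = 16 mm in the scoop's frame. The scoop's floor (4 mm thick, 48 mm wide inside) is flat from x = 50 to -20 mm, then ramps up 15 degrees to the lip: balls stay in while the scoop is level and roll out over the lip when the front is tipped down by more than 15 degrees; all are out by about 45.
- dock_blue: fixed storage slot with a blue label plate (34 by 70 mm) at its front (-x) and a blue floor: home of the blue scoop. A dark steel tray 143 by 77 mm with a kerb 13 mm high, 135 by 69 mm inside, floor 4 mm above the bench. Origin on the bench, where the scoop's origin comes when it is home, front to the label; x from label to back.
- ball_red1_center (a point): centre of a steel bearing ball, 26 mm in diameter, 70 g, that starts in the red scoop; absent in some starts
- ball_red2_center (a point): centre of a steel bearing ball, 26 mm in diameter, 70 g, that starts in the red scoop; absent in some starts
- ball_yellow1_center (a point): centre of a steel bearing ball, 26 mm in diameter, 70 g, that starts in the yellow scoop; absent in some starts
- ball_yellow2_center (a point): centre of a steel bearing ball, 26 mm in diameter, 70 g, that starts in the yellow scoop; absent in some starts
- ball_blue1_center (a point): centre of a steel bearing ball, 26 mm in diameter, 70 g, that starts in the blue scoop; absent in some starts
- ball_blue2_center (a point): centre of a steel bearing ball, 26 mm in diameter, 70 g, that starts in the blue scoop; absent in some starts
- wrench: bystander: open-ended wrench 170 mm long, lying on the bench beyond the box; leave it alone
- gear: bystander: dark steel gear blank, 84 mm in diameter, 34 mm tall, beyond the box; leave it alone
- spray: bystander: green spray can, 60 mm in diameter, 150 mm tall, standing beyond the slots; leave it alone
- bearing: bystander: steel bearing ring, 70 mm in diameter, 20 mm high, near the scoops; leave it alone
- driver: bystander: screwdriver 190 mm long with an orange handle, lying beyond the slots; leave it alone
Things that resemble listed ones, but are neither listed nor needed, are in the scene too. What is shaped like the dock_yellow but brown is not meant.

How it is judged:
By the outcome, as a careful person would: the job done as asked, in the order asked, and still so for the second after the job is handed in, with the robot touching nothing.
Of ball_red1, ball_red2, ball_yellow1, ball_yellow2, ball_blue1, ball_blue2 only 2 to 5 are there at a start; the rules pass over those that are not, and their reading is None.
At some moment in a run one of scoop_red, scoop_yellow, scoop_blue may be knocked a few centimetres aside while the robot is not near it.
It also fails if it takes over 210 s, if anything falls off the work surface, if the arm or the gripper's body presses on something with over 40 N, if the wrist force passes 120 N, or if a joint passes its speed limit or range.

## Working session

There is one attempt and no reset: what is moved stays moved. The work goes in short steps, Python scripts to look and compute and a tool call to move; the robot and the scene stay as the last step left them, time stands still between calls to the robot, and variables do not carry over. Pictures are saved under pics/ and viewed, at most 14 in all, crops included, and the job is handed in when it is done.

Besides the shell and the picture viewer there is one more tool, called after "Emit:" as name(argument=value, ...) on one line, values as JSON. jog_arm: Moves the arm, as the interface text tells. Its arguments: {"type":"object","properties":{"motion":{"type":"array"},"grip":{"type":"number"}},"required":["motion"]}

```bash
mkdir -p pics; cat > h.py <<'E'
import numpy as np, cv2
from cell import state, read_camera, job_done, cut_out
def proj(c,P):
    P=np.atleast_2d(P).astype(float); E=c["extrinsics"]
    q=(P-E[:3,3])@E[:3,:3]; q=q*[1,-1,-1]
    f=c["img"].shape[0]/2/np.tan(np.radians(c["vertical_fov"])/2)
    if c.get("wrist"):
        r=np.hypot(q[:,0],q[:,1]); th=np.arctan2(r,q[:,2]); s=f*th/np.maximum(r,1e-9)
    else: s=f/q[:,2]
    return np.c_[c["cx"]+s*q[:,0],c["cy"]+s*q[:,1]]
def ray(c,uv):
    f=c["img"].shape[0]/2/np.tan(np.radians(c["vertical_fov"])/2)
    a=np.array(uv,float)-[c["cx"],c["cy"]]
    if c.get("wrist"):
        r=np.hypot(*a); th=r/f; d=np.r_[a/max(r,1e-9)*np.sin(th),np.cos(th)]
    else: d=np.r_[a/f,1]
    return c["extrinsics"][:3,3], c["extrinsics"][:3,:3]@(d*[1,-1,-1])
def onz(c,uv,z):
    o,d=ray(c,uv); return o+d*(z-o[2])/d[2]
def cam(n):
    c=read_camera(n); c["wrist"]= n=="wrist"; return c
E
python3 - <<'E'
from h import *
print(state())
for n in ["scene","side","wrist"]:
    c=cam(n); cv2.imwrite(f"pics/{n}0.png",c["img"]); print(n,c["vertical_fov"],c["cx"],c["cy"],c["extrinsics"].round(3).tolist(),[k for k in c])
    for t in ["box","cover","cover_knob","scoop_red","scoop_yellow","scoop_blue","dock_red","dock_yellow","dock_blue","ball_red1_center"]:
        print(t,[(round(r["p"],2),[int(v) for v in r["box"]]) for r in cut_out(t,c)])
E
```

```text
{'t': 0.0, 'joints': array([-1.05607100e-01,  4.91564993e-01,  1.55943868e+00, -6.88790300e-06,
        1.09168360e+00, -1.05590946e-01]), 'qvel': array([ 1.17063762e-03,  2.76898983e-04, -1.38401737e-03,  7.07142157e-04,
       -5.58839514e-05,  1.60077028e-03]), 'tau': array([-9.52334158e-04, -6.12640929e+01, -2.58175153e+01,  6.92750537e-02,
        4.83079045e-02, -1.38641695e-05]), 'eef_pos': array([6.24792891e+02, 3.87219892e-02, 2.39062063e+02]), 'tcp_rot': array([-3.14050349e+00, -1.09292349e-04,  1.57078329e+00]), 'ft_force': array([ 1.13702445, -0.4721584 , -0.00299878]), 'moment': array([ 0.02508603, -0.01371172,  0.01149157]), 'grip_force': 0.0, 'opening': 1.0032914483669229}
scene 57.96848620527767 260.1736488159745 185.15991576924145 [[0.147, -0.78, 0.608, 1119.865], [0.989, 0.116, -0.09, -86.901], [0.0, 0.615, 0.789, 877.845], [0.0, 0.0, 0.0, 1.0]] ['img', 'vertical_fov', 'cx', 'cy', 'extrinsics', 'shot', 'wrist']
box [(0.58, [222, 180, 310, 244])]
cover [(0.58, [229, 189, 274, 229])]
cover_knob [(0.85, [233, 189, 271, 230]), (0.54, [368, 214, 405, 264])]
scoop_red [(0
[... 1226 characters left out ...]
.70646984690485 255.28439662897364 194.1962160753867 [[1.0, -0.001, 0.0, 624.606], [0.001, 0.96, 0.278, 78.238], [-0.001, -0.278, 0.96, 383.865], [0.0, 0.0, 0.0, 1.0]] ['img', 'vertical_fov', 'cx', 'cy', 'extrinsics', 'shot', 'wrist']
box [(0.56, [132, 66, 261, 258])]
cover [(0.89, [143, 156, 255, 248])]
cover_knob [(0.68, [144, 156, 257, 246])]
scoop_red [(0.85, [203, 296, 290, 322]), (0.45, [283, 117, 343, 241])]
scoop_yellow [(0.65, [202, 295, 292, 326]), (0.59, [150, 296, 180, 328]), (0.35, [132, 68, 259, 258])]
scoop_blue []
dock_red [(0.66, [78, 1, 204, 51])]
dock_yellow [(0.58, [24, 137, 123, 198]), (0.26, [79, 0, 200, 50])]
dock_blue []
ball_red1_center [(0.69, [150, 293, 179, 325])]
```

```bash
python3 - <<'E'
import cv2,numpy as np
a=cv2.imread("pics/scene0.png")[90:280,100:430]; cv2.imwrite("pics/s0z.png",cv2.resize(a,None,fx=2.4,fy=2.4,interpolation=cv2.INTER_CUBIC))
a=cv2.imread("pics/side0.png")[120:350,50:410]; cv2.imwrite("pics/d0z.png",cv2.resize(a,None,fx=2.2,fy=2.2,interpolation=cv2.INTER_CUBIC))
E
```

```text
(no output)
```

View pics/s0z.png

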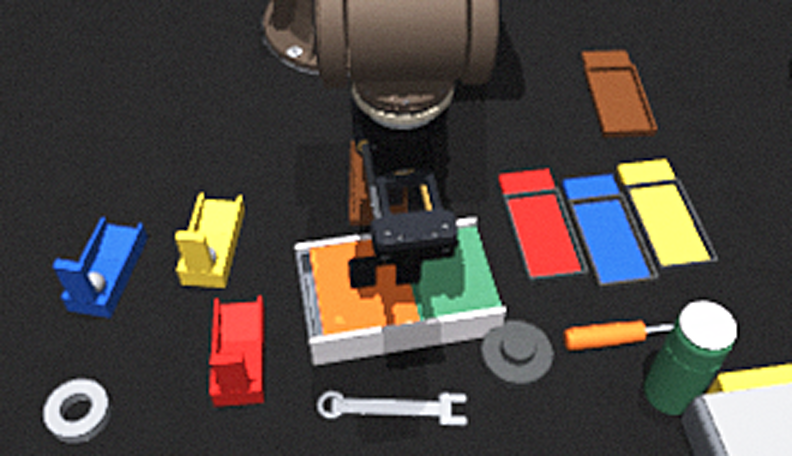

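View pics/d0z.png

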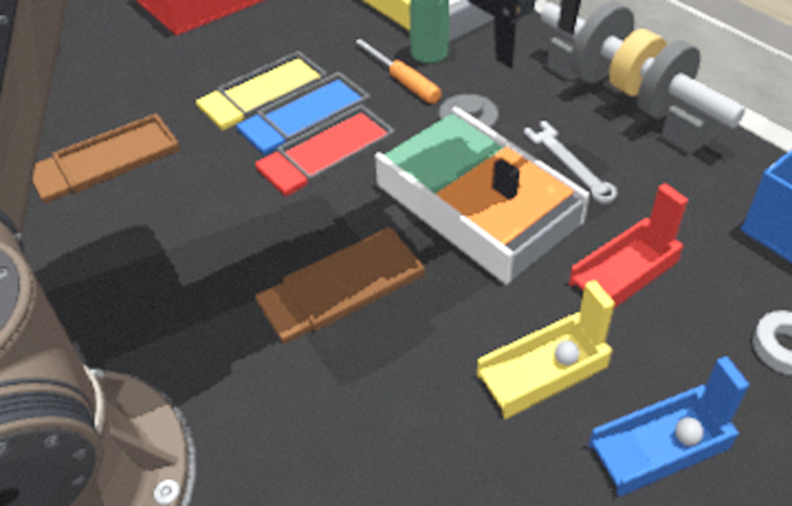

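View pics/wrist0.png

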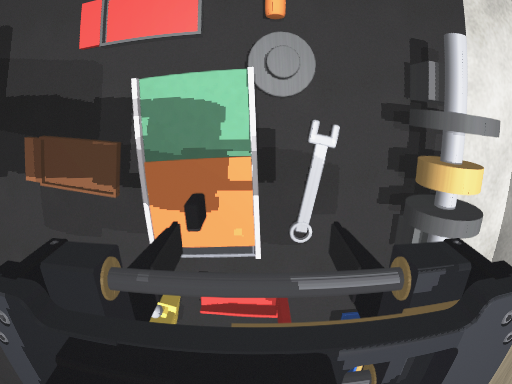

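```bash
cat > fit.py <<'E'
from h import *
from scipy.optimize import minimize
def bx(x0,x1,y0,y1,z0,z1): return np.array([[x,y,z] for x in(x0,x1) for y in(y0,y1) for z in(z0,z1)],float)
wall=lambda s: np.array([[x,y,z] for x in(-65,62) for y in(s*24,s*28) for z in((0 if x>0 else 12),30)]+[[-20,s*24,0],[-20,s*28,0]],float)
M={"scoop":[wall(1),wall(-1),bx(-20,62,-28,28,0,4),np.vstack([bx(-20,-20,-28,28,0,4),bx(-65,-65,-28,28,12,16)]),bx(50,62,-28,28,0,30),bx(50,62,-17,17,30,98)],
"dock":[bx(-73,70,-38.5,38.5,0,13),bx(-107,-73,-35,35,0,6)],
"box":[bx(-65,65,-115,115,0,45),bx(-65,-61,-115,115,0,52),bx(61,65,-115,115,0,52)]}
def T(p,P):
    c,s=np.cos(p[2]),np.sin(p[2]); z=p[3] if len(p)>3 else 0
    return P@np.array([[c,s,0],[-s,c,0],[0,0,1]])+[p[0],p[1],z]
def sil(c,parts,p,k=4):
    m=np.zeros((384*k,512*k),np.uint8)
    for P in parts:
        h=cv2.convexHull((proj(c,T(p,P))*k+(k-1)/2).astype(np.float32)); cv2.fillConvexPoly(m,np.round(h).astype(np.int32),1)
    return m>0
def fit(kind,obs,p0,k=4):
    regs=[(c,cv2.resize(r.astype(np.uint8),None,fx=k,fy=k,interpolation=cv2.INTER_NEAREST)>0) for c,r in obs]
    def cost(q):
        p=np.r_[q[:2],q[2]/100]
        return sum(1-(sil(c,M[kind],p,k)&r).sum()/(sil(c,M[kind],p,k)|r).sum() for c,r in regs)
    best=None
    for y in (p0[2]-.25,p0[2],p0[2]+.25):
        q=np.r_[p0[:2],y*100]
        o=minimize(cost,q,method="Nelder-Mead",options=dict(initial_simplex=[q,q+[15,0,0],q+[0,15,0],q+[0,0,15]],xatol=.1,fatol=1e-4,maxiter=150))
        if best is None or o.fun<best.fun: best=o
    return np.r_[best.x[:2],best.x[2]/100], best.fun/len(regs)
E
python3 - <<'E'
from fit import *
C={n:cam(n) for n in("scene","side","wrist")}
def pick(n,cn,i=0):
    return (C[cn],cut_out(n,C[cn])[i]["region"])
def near(n,cn,u):
    L=cut_out(n,C[cn]); r=min(L,key=lambda r:abs((r["box"][0]+r["box"][2])/2-u[0])+abs((r["box"][1]+r["box"][3])/2-u[1])); return (C[cn],r["region"])
for n,kind,us,ud in [("scoop_red","scoop",(198,238),(334,232)),("scoop_yellow","scoop",(187,190),(299,279)),("scoop_blue","scoop",(142,203),(355,311)),("dock_red","dock",(326,184),(197,187)),("dock_blue","dock",(354,187),(187,171)),("dock_yellow","dock",(377,181),(167,158))]:
    a=near(n,"scene",us); b=near(n,"side",ud)
    g=onz(b[0],ud,10); 
    for o in ([a,b],[a],[b]): print(n,*[np.round(v,3) for v in fit(kind,o,np.r_[g[:2],0.])])
a=near("box","side",(269,208)); b=near("box","wrist",(196,162))
for o in ([a,b],[a],[b]): print("box",fit("box",o,np.r_[onz(a[0],(269,208),20)[:2],0.]))
E
```

```text
scoop_red [ 6.09829e+02 -1.85832e+02 -6.00000e-02] 0.072
scoop_red [ 6.09944e+02 -1.85973e+02 -6.70000e-02] 0.047
scoop_red [ 6.10701e+02 -1.85650e+02 -5.20000e-02] 0.097
scoop_yellow [ 4.38524e+02 -2.13164e+02 -2.38000e-01] 0.097
scoop_yellow [ 4.39868e+02 -2.12724e+02 -2.53000e-01] 0.081
scoop_yellow [ 4.37386e+02 -2.13738e+02 -2.28000e-01] 0.098
scoop_blue [ 4.62512e+02 -3.47614e+02 -3.44000e-01] 0.119
scoop_blue [ 4.63917e+02 -3.46376e+02 -3.39000e-01] 0.112
scoop_blue [ 4.62050e+02 -3.48891e+02 -3.25000e-01] 0.104
dock_red [ 4.88445e+02  2.19946e+02 -9.00000e-03] 0.054
dock_red [ 4.89161e+02  2.19309e+02 -4.00000e-03] 0.04
dock_red [ 4.87601e+02  2.20776e+02 -7.00000e-03] 0.063
dock_blue [ 5.09602e+02  3.04718e+02 -1.50000e-02] 0.074
dock_blue [ 5.10026e+02  3.03608e+02 -1.50000e-02] 0.042
dock_blue [5.07482e+02 3.08231e+02 1.00000e-03] 0.095
dock_yellow [ 4.94744e+02  3.90098e+02 -1.30000e-02] 0.082
dock_yellow [ 4.93690e+02  3.89665e+02 -3.00000e-03] 0.05
dock_yellow [4.94720e+02 3.94923e+02 3.30000e-02] 0.096
box (array([5.57345988e+02, 1.07277290e+01, 6.91901905e-02]), np.float64(0.09900731918605837))
box (array([5.53671531e+02, 1.13866556e+01, 4.47850947e-02]), np.float64(0.06830761983276412))
box (array([5.60318439e+02, 1.04058120e+01, 5.24515581e-02]), np.float64(0.12152064317093925))
```

```bash
cat >> h.py <<'E'
from scipy.spatial.transform import Rotation as R
def plan(x,y,z,yaw=None):
    s=state(); r=R.from_euler("xyz",s["tcp_rot"]); d=r.inv().apply(np.array([x,y,z])-s["eef_pos"])
    turn=None if yaw is None else -((yaw-s["tcp_rot"][2]+np.pi/2)%np.pi-np.pi/2)
    print("shift",d.round(1),"turn",None if turn is None else round(turn,3),"now",s["eef_pos"].round(1),"yaw",s["tcp_rot"][2].round(3),"J",s["joints"].round(2))
E
python3 - <<'E'
from h import *
c=cam("side"); r=cut_out("cover",c)[0]
a=c["img"]; 
# black knob: dark pixels within cover area
g=a[180:215,262:300].astype(int).max(2)<45
ys,xs=np.nonzero(g); print(xs.min()+262,xs.max()+262,ys.min()+180,ys.max()+180)
p=onz(c,(280.5,193.6),95); print(p)
d=p[:2]-[557,11]; t=.055; print("box frame",[d[0]*np.cos(t)+d[1]*np.sin(t),-d[0]*np.sin(t)+d[1]*np.cos(t)])
cv2.imwrite("pics/knob.png",cv2.resize(a[165:235,220:320],None,fx=6,fy=6,interpolation=cv2.INTER_CUBIC))
plan(p[0],p[1],140,1.5708+.055)
E
```

```text
275 284 193 209
[562.91185662 -29.14446227  95.        ]
box frame [np.float64(3.696084772966193), np.float64(-40.408747281864606)]
shift [-29.2 -62.1  99.6] turn -0.055 now [625.    0.  239.6] yaw 1.571 J [-0.11  0.49  1.56 -0.    1.09 -0.11]
```

View pics/knob.png

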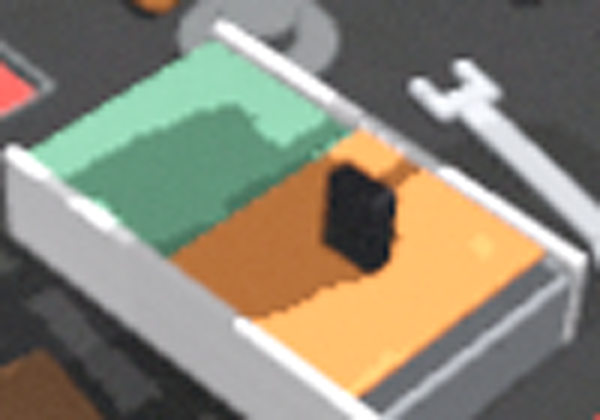

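Emit:
jog_arm(motion=[[[-15,-31,40],-0.055],[[-30,-62,80],-0.055],[[-30,-62,100],-0.055],[[-30,-62,130],-0.055],[[-30,-62,157],-0.055]], grip=0)

```text
t: 3.1
eef_pos: [562.9, -30.2, 81.7]
tcp_rot: [3.141, 0.0, 1.625]
ft_force: [-0.2, 0.1, 1.1]
opening: 0.995
grip_force: 0.0
```

Emit:
jog_arm(motion=[[[0,0,0],0],[[0,0,0],0],[[0,0,0],0],[[0,0,0],0],[[0,0,0],0]], grip=1)

```text
t: 3.6
eef_pos: [563.4, -30.0, 83.7]
tcp_rot: [3.14, 0.0, 1.626]
ft_force: [-0.5, -0.0, -0.4]
opening: 0.635
grip_force: 0.0
```

Emit:
jog_arm(motion=[[[0,0,0],0],[[0,0,0],0],[[0,0,0],0],[[0,0,0],0],[[0,0,0],0]])

```text
t: 4.1
eef_pos: [560.0, -29.7, 82.4]
tcp_rot: [-3.134, -0.001, 1.626]
ft_force: [-28.6, -3.2, 20.4]
opening: 0.216
grip_force: 14.3
```

Emit:
jog_arm(motion=[[[0,0,0],0],[[0,0,0],0],[[0,0,0],0],[[0,0,0],0],[[0,0,0],0]])

```text
t: 4.6
eef_pos: [557.7, -29.6, 82.4]
tcp_rot: [-3.13, -0.002, 1.626]
ft_force: [-26.3, -1.5, 17.2]
opening: 0.166
grip_force: 30.0
```

Emit:
jog_arm(motion=[[[0,-3,0],0],[[0,-6,0],0],[[20,-6,0],0],[[40,-6,0],0],[[60,-6,0],0]])

```text
t: 5.1
eef_pos: [555.1, 29.8, 82.6]
tcp_rot: [3.139, 0.0, 1.625]
ft_force: [7.9, -1.9, -6.1]
opening: 0.171
grip_force: 30.0
```

Emit:
jog_arm(motion=[[[10,0,0],0],[[20,0,0],0],[[25,0,0],0],[[25,0,0],0],[[25,0,0],0]])

```text
t: 5.6
eef_pos: [554.1, 54.8, 82.6]
tcp_rot: [3.138, -0.0, 1.625]
ft_force: [9.1, 1.6, -6.2]
opening: 0.165
grip_force: 30.0
```

Emit:
jog_arm(motion=[[[3,0,0],0],[[6,0,0],0],[[9,0,0],0],[[12,0,0],0],[[12,0,0],0]])

```text
t: 6.1
eef_pos: [553.7, 64.7, 82.7]
tcp_rot: [3.138, 0.002, 1.625]
ft_force: [8.1, -16.6, -5.6]
opening: 0.17
grip_force: 30.0
```

Emit:
jog_arm(motion=[[[3,0,0],0],[[6,0,0],0],[[6,0,0],0],[[6,0,0],0],[[6,0,0],0]])

```text
t: 6.6
eef_pos: [553.5, 70.0, 82.8]
tcp_rot: [3.138, 0.003, 1.625]
ft_force: [8.0, -23.5, -5.3]
opening: 0.168
grip_force: 29.9
```

Emit:
jog_arm(motion=[[[-3,0,0],0],[[-3,0,0],0],[[-3,0,0],0],[[-3,0,0],0],[[-3,0,0],0]], grip=0.4)

```text
t: 7.1
eef_pos: [551.5, 69.8, 82.7]
tcp_rot: [3.141, 0.0, 1.626]
ft_force: [-0.2, -0.2, 0.3]
opening: 0.534
grip_force: 0.0
```

Emit:
jog_arm(motion=[[[0,0,-50],0],[[0,0,-100],0],[[-50,0,-120],0],[[-100,0,-120],0],[[-150,0,-120],0]], grip=0.4)

```text
t: 7.6
eef_pos: [559.7, -77.8, 203.9]
tcp_rot: [3.139, 0.001, 1.628]
ft_force: [1.6, -0.3, -0.6]
opening: 0.599
grip_force: 0.0
```

Emit:
jog_arm(motion=[[[-50,0,0],0.1],[[-100,40,0],0.2],[[-130,80,0],0.3],[[-130,120,0],0.4],[[-130,160,0],0.5]], grip=0.4)

```text
t: 8.1
eef_pos: [728.1, -199.4, 202.4]
tcp_rot: [3.141, -0.0, 1.119]
ft_force: [0.4, 0.1, -0.1]
opening: 0.599
grip_force: 0.0
```

```bash
python3 - <<'E'
from fit import *
s=state(); print(s["eef_pos"],s["tcp_rot"],s["joints"].round(2))
C={n:cam(n) for n in("scene","side")}
def near(n,cn,u):
    L=cut_out(n,C[cn]); r=min(L,key=lambda r:abs((r["box"][0]+r["box"][2])/2-u[0])+abs((r["box"][1]+r["box"][3])/2-u[1])); return (C[cn],r["region"])
a=near("box","side",(269,208)); b=near("box","scene",(266,212))
for o in ([a,b],[a],[b]): print("box",fit("box",o,np.array([556,11,.055])))
a=C["scene"]["img"][130:280,110:340]; cv2.imwrite("pics/s1.png",cv2.resize(a,None,fx=3.4,fy=3.4,interpolation=cv2.INTER_CUBIC))
E
```

```text
[ 728.13284578 -199.44260957  202.42033601] [ 3.14119801e+00 -6.37168516e-06  1.11947121e+00] [-0.35  0.72  1.23 -0.    1.2   0.1 ]
box (array([5.56116001e+02, 1.18756846e+01, 3.12910486e-02]), np.float64(0.07627064658046517))
box (array([5.53421156e+02, 1.16421675e+01, 3.78354999e-02]), np.float64(0.07247945245546816))
box (array([5.59723309e+02, 1.15063763e+01, 3.35771384e-02]), np.float64(0.07404751512128205))
```

View pics/s1.png

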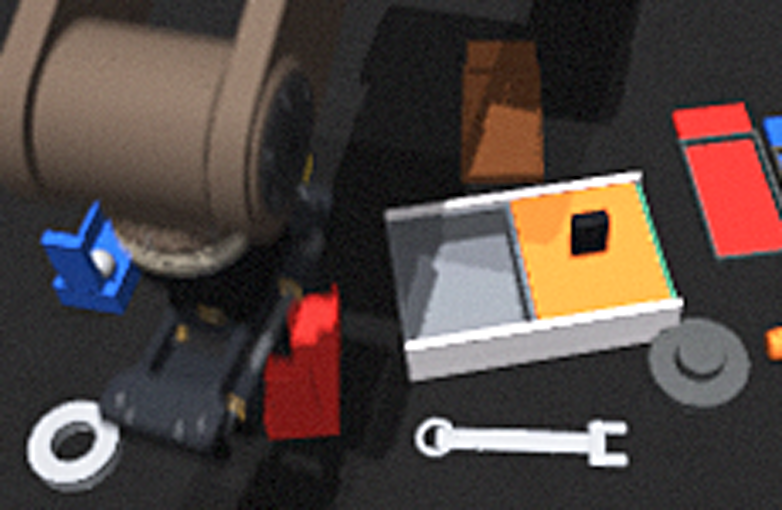

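Emit:
jog_arm(motion=[[[0,0,0],-0.15],[[0,0,0],-0.3],[[0,0,0],-0.45],[[0,0,0],-0.6],[[0,0,0],-0.75]])

```text
t: 8.8
eef_pos: [725.4, -197.5, 203.3]
tcp_rot: [-3.141, -0.0, 1.883]
ft_force: [-0.9, 0.2, -1.3]
opening: 0.602
grip_force: 0.0
```

Emit:
jog_arm(motion=[[[0,0,0],-0.15],[[0,0,0],-0.3],[[0,0,0],-0.45],[[0,0,0],-0.6],[[0,0,0],-0.75]])

```text
t: 9.3
eef_pos: [725.4, -197.5, 203.3]
tcp_rot: [-3.141, -0.0, 2.633]
ft_force: [0.4, -0.5, 0.3]
opening: 0.6
grip_force: 0.0
```

Emit:
jog_arm(motion=[[[0,0,0],-0.15],[[0,0,0],-0.3],[[0,0,0],-0.45],[[0,0,0],-0.462],[[0,0,0],-0.462]])

```text
t: 9.8
eef_pos: [725.9, -197.6, 203.1]
tcp_rot: [-3.142, 0.0, 3.084]
ft_force: [-1.0, -0.6, 0.4]
opening: 0.601
grip_force: 0.0
```

```bash
python3 - <<'E'
from fit import *
C={n:cam(n) for n in("side","wrist","scene")}
for n,u in (("scoop_red",(334,232)),("scoop_yellow",(299,279)),("scoop_blue",(355,311))):
    L=cut_out(n,C["side"]); r=min(L,key=lambda r:abs((r["box"][0]+r["box"][2])/2-u[0])); print(n,r["box"],fit("scoop",[(C["side"],r["region"])],np.r_[onz(C["side"],u,10)[:2],-.2]))
plan(666,-189.4,150,-.06)
a=C["wrist"]["img"]; b=C["side"]["img"][190:350,240:410]
w=np.hstack([a,cv2.resize(b,(288,384))[:, :]]) ; cv2.imwrite("pics/w1.png",w)
E
```

```text
scoop_red [313.2, 207.2, 358.0, 259.1] (array([ 6.11126197e+02, -1.85068476e+02, -3.87645704e-02]), np.float64(0.10829842231927977))
scoop_yellow [267.5, 249.3, 324.5, 308.8] (array([ 4.37626384e+02, -2.13398115e+02, -2.42803283e-01]), np.float64(0.10300457872397317))
scoop_blue [318.2, 281.9, 387.7, 344.3] (array([ 4.61791464e+02, -3.48694919e+02, -3.40472376e-01]), np.float64(0.08332655881635642))
shift [60.8  4.9 52.7] turn 0.005 now [ 726.4 -197.6  202.7] yaw 3.087 J [-0.35  0.71  1.24  0.    1.19 -1.87]
```

View pics/w1.png

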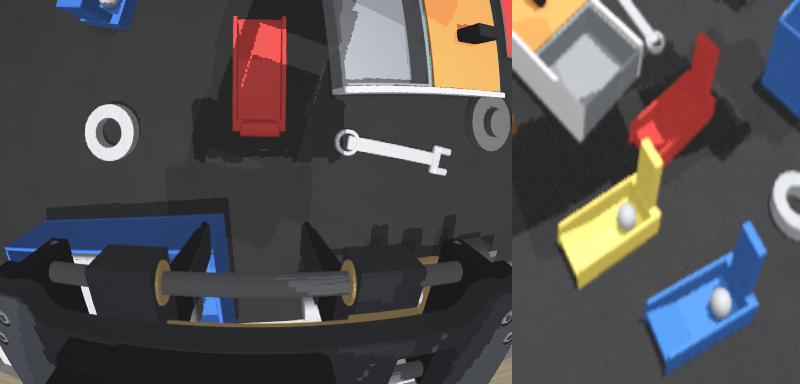

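Emit:
jog_arm(motion=[[[30,5,20],0],[[61,5,50],0],[[61,5,80],0],[[61,5,110],0],[[61,5,122],0]])

```text
t: 10.6
eef_pos: [664.8, -189.1, 78.1]
tcp_rot: [3.141, -0.003, 3.087]
ft_force: [0.6, 0.1, -0.3]
opening: 0.597
grip_force: 0.0
```

Emit:
jog_arm(motion=[[[0,0,0],0],[[0,0,0],0],[[0,0,0],0],[[0,0,0],0],[[0,0,0],0]], grip=1)

```text
t: 11.1
eef_pos: [666.5, -189.6, 82.1]
tcp_rot: [-3.141, 0.002, 3.088]
ft_force: [0.4, -0.7, 6.7]
opening: 0.356
grip_force: 30.0
```

Emit:
jog_arm(motion=[[[0,0,0],0],[[0,0,0],0],[[0,0,0],0],[[0,0,0],0],[[0,0,0],0]])

```text
t: 11.6
eef_pos: [666.5, -189.6, 82.1]
tcp_rot: [-3.141, 0.002, 3.088]
ft_force: [-0.2, -0.6, 6.3]
opening: 0.359
grip_force: 30.0
```

Emit:
jog_arm(motion=[[[0,0,-10],0],[[0,0,-25],0],[[0,0,-40],0],[[0,0,-50],0],[[0,0,-50],0]])

```text
t: 12.1
eef_pos: [666.5, -189.6, 133.0]
tcp_rot: [-3.141, 0.003, 3.088]
ft_force: [0.1, -0.0, -2.1]
opening: 0.355
grip_force: 30.0
```

```bash
cat >> fit.py <<'E'
def tiltfit(col,c,pv,yaw,px=56,pz=75):
    """tilt (deg, front down) of a held scoop pivoting at scoop (px,pz), world pivot pv; free pivot offsets along scoop x,z and tilt"""
    r=cut_out("scoop_"+col,c)
    if not r: return None
    if len(r)>1:
        u=proj(c,np.array(pv))[0]; r.sort(key=lambda q:np.hypot((q["box"][0]+q["box"][2])/2-u[0],(q["box"][1]+q["box"][3])/2-u[1]))
    reg=cv2.resize(r[0]["region"].astype(np.uint8),None,fx=4,fy=4,interpolation=cv2.INTER_NEAREST)>0
    def parts(q):
        t=np.radians(q[0]); Ry=np.array([[np.cos(t),0,-np.sin(t)],[0,1,0],[np.sin(t),0,np.cos(t)]])
        out=[]
        for P in M["scoop"]:
            Q=(P-[px,0,pz])@Ry.T+[q[1],0,q[2]]; out.append(Q)
        return out
    def cost(q):
        m=sil(c,parts(q),np.r_[pv[:2],yaw,pv[2]]); return 1-(m&reg).sum()/(m|reg).sum()+ (q[1]**2+q[2]**2)/8000
    best=min((minimize(cost,[t,0,0],method="Nelder-Mead",options=dict(initial_simplex=[[t,0,0],[t+12,0,0],[t,6,0],[t,0,6]],xatol=.1,fatol=1e-4,maxiter=120)) for t in(-5,25,55)),key=lambda o:o.fun)
    return best.x.round(1),round(best.fun,3)
def held(col,cams=("side","scene")):
    s=state(); yaw=s["tcp_rot"][2]-np.pi
    for n in cams: print(n,tiltfit(col,cam(n),s["eef_pos"]-[0,0,6],yaw))
    print("t",s["t"],"tcp",s["eef_pos"].round(1),"yaw",yaw.round(3),"F",s["ft_force"].round(1))
E
python3 -c "
from fit import *
held('red')"
```

```text
side (array([-0.4, -4. ,  1.3]), np.float64(0.072))
scene (array([34.3, -4.8,  0.4]), np.float64(0.487))
t 12.1 tcp [ 666.5 -189.6  133. ] yaw -0.054 F [ 0.1 -0.  -2.1]
```

```bash
python3 -c "
from fit import *
plan(758,-42,133,.035)
B=np.array([556.5,11.7]);t=.035
for q in [(65,-60),(61,-60),(-61,-60)]: print(q,B+[q[0]*np.cos(t)-q[1]*np.sin(t),q[0]*np.sin(t)+q[1]*np.cos(t)])
c=cam('scene');print([ (r['p'],onz(c,((r['box'][0]+r['box'][2])/2,(r['box'][1]+r['box'][3])/2),5)[:2],r['box']) for r in cut_out('wrench',c)])
"
```

```text
shift [-84.4 152.   -3. ] turn -0.089 now [ 665.5 -189.3  130.1] yaw 3.088 J [-0.37  0.7   1.48 -0.    0.96 -1.89]
(65, -60) [623.55976284 -45.9887182 ]
(61, -60) [619.56221259 -46.12868962]
(-61, -60) [497.63692996 -50.39781788]
[(0.67, array([706.33825843, -17.74563102]), [235.0, 252.6, 291.0, 268.7])]
```

Emit:
jog_arm(motion=[[[-20,35,0],-0.03],[[-40,70,0],-0.06],[[-60,110,0],-0.089],[[-84,152,0],-0.089],[[-84,152,0],-0.089]])

```text
t: 12.9
eef_pos: [759.7, -36.6, 129.7]
tcp_rot: [3.141, 0.0, -3.102]
ft_force: [-0.2, 0.4, -1.2]
opening: 0.355
grip_force: 30.0
```

Emit:
jog_arm(motion=[[[0,0,10],0],[[0,0,20],0],[[0,0,26],0],[[0,0,26],0],[[0,0,26],0]])

```text
t: 13.4
eef_pos: [757.8, -43.0, 104.6]
tcp_rot: [3.142, -0.0, -3.107]
ft_force: [-0.3, -0.6, -0.5]
opening: 0.357
grip_force: 30.0
```

```bash
python3 -c "
from fit import *
held('red')
plan(749,-42,107,.035)
"
```

```text
side (array([-2.1, -2.5,  1.4]), np.float64(0.146))
scene (array([31.1, -0.8, -0.7]), np.float64(0.727))
t 13.4 tcp [757.8 -43.  104.6] yaw -6.249 F [-0.3 -0.6 -0.5]
shift [ 9.   0.7 -1.8] turn -0.0 now [758.  -42.4 105.2] yaw -3.107 J [-0.14  0.81  1.3   0.    1.03 -1.75]
```

Emit:
jog_arm(motion=[[[4,0,0],0],[[8,0,0],0],[[10,0,0],0],[[12,0,0],0],[[12,0,0],0]])

```text
t: 14.1
eef_pos: [747.4, -42.5, 105.8]
tcp_rot: [-3.141, 0.005, -3.107]
ft_force: [7.0, 1.2, -0.5]
opening: 0.355
grip_force: 30.0
```

Emit:
jog_arm(motion=[[[2,0,-2],0],[[4,0,-5],0],[[6,0,-8],0],[[8,0,-12],0],[[8,0,-12],0]])

```text
t: 14.6
eef_pos: [738.4, -42.8, 117.5]
tcp_rot: [-3.141, 0.002, -3.106]
ft_force: [4.1, 0.9, 0.2]
opening: 0.352
grip_force: 30.0
```

```bash
python3 -c "
from fit import *
held('red',['side'])
"
```

```text
side (array([ 1. ,  2.6, -3. ]), np.float64(0.246))
t 14.6 tcp [738.4 -42.8 117.5] yaw -6.248 F [4.1 0.9 0.2]
```

Emit:
jog_arm(motion=[[[-8,0,0],0],[[-12,0,-10],0],[[-12,0,-30],0],[[-12,0,-45],0],[[-12,0,-45],0]])

```text
t: 15.2
eef_pos: [750.8, -42.5, 164.4]
tcp_rot: [-3.141, 0.004, -3.106]
ft_force: [-0.1, 0.4, -1.6]
opening: 0.356
grip_force: 30.0
```

```bash
python3 -c "
from fit import *
held('red')
c=cam('side'); d=cam('scene'); cv2.imwrite('pics/t1.png',np.hstack([cv2.resize(c['img'][100:280,180:400],None,fx=2,fy=2),cv2.resize(d['img'][100:280,140:320],None,fx=2,fy=2)]))
"
```

```text
side (array([-5.,  0.,  0.]), np.float64(1.0))
scene (array([26.3, -4.7, -0.9]), np.float64(0.458))
t 15.2 tcp [750.8 -42.5 164.4] yaw -6.248 F [-0.1  0.4 -1.6]
```

View pics/t1.png

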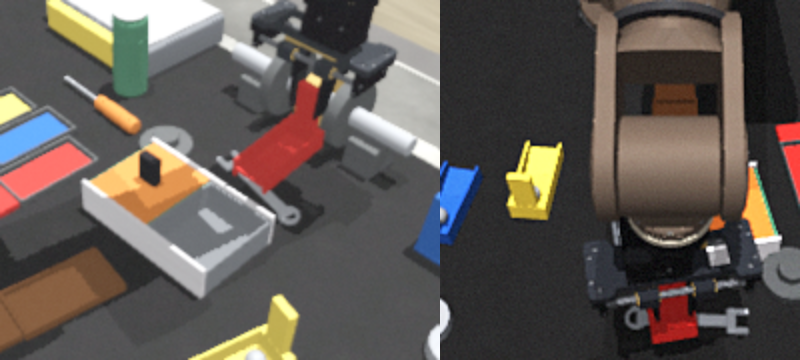

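```bash
cat >> fit.py <<'E'
HUE={"red":[(0,8),(172,180)],"yellow":[(20,34)],"blue":[(100,118)]}
def cmask(c,col,pv):
    h=cv2.cvtColor(c["img"],cv2.COLOR_BGR2HSV); m=np.zeros(h.shape[:2],np.uint8)
    for a,b in HUE[col]: m|=cv2.inRange(h,(a,120,50),(b,255,255))
    m=cv2.morphologyEx(m,cv2.MORPH_CLOSE,np.ones((5,5),np.uint8))
    n,l,st,ce=cv2.connectedComponentsWithStats(m); u=proj(c,np.array(pv)-[60,0,50])[0]
    i=min((i for i in range(1,n) if st[i,4]>150),key=lambda i:np.hypot(*(ce[i]-u))); return l==i
_co=cut_out
def cut_out(name,c):
    if name.startswith("H:"): return [{"region":c["mask"],"box":[0,0,0,0]}]
    return _co(name,c)
def held(col,cams=("side",)):
    s=state(); yaw=s["tcp_rot"][2]-np.pi; pv=s["eef_pos"]-[0,0,6]
    import builtins
    for n in cams:
        c=cam(n); c["mask"]=cmask(c,col,pv); g=globals(); g["cut_out"]=lambda nm,cc:[{"region":cc["mask"],"box":[0]*4}]
        print(n,int(c["mask"].sum()),tiltfit(col,c,pv,yaw)); g["cut_out"]=_co
    print("t",s["t"],"tcp",s["eef_pos"].round(1),"yaw",round(yaw%6.2832,3),"F",s["ft_force"].round(1))
E
python3 -c "
from fit import *
held('red')
plan(628.6,-46,164,.035)
"
```

```text
side 1186 (array([ 6.9, -1.2, -0.3]), np.float64(0.082))
t 15.5 tcp [749.6 -42.4 160.7] yaw 0.035 F [ 0.4 -0.4 -0.8]
shift [121.1   0.6  -3. ] turn 0.0 now [749.7 -42.4 160.8] yaw -3.106 J [-0.14  0.75  1.28 -0.    1.12 -1.75]
```

Emit:
jog_arm(motion=[[[0,0,20],0],[[0,0,40],0],[[5,0,46],0],[[10,0,46],0],[[12,0,44],0]])

```text
t: 16.05
eef_pos: [738.1, -42.9, 118.4]
tcp_rot: [-3.141, 0.002, -3.106]
ft_force: [4.5, -0.8, -3.2]
opening: 0.357
grip_force: 30.0
```

Emit:
jog_arm(motion=[[[2,0,-4],0],[[4,0,-7],0],[[6,0,-9],0],[[6,0,-9],0],[[6,0,-9],0]])

```text
t: 16.55
eef_pos: [732.7, -43.1, 128.0]
tcp_rot: [-3.141, 0.003, -3.106]
ft_force: [5.4, 0.3, 1.3]
opening: 0.359
grip_force: 30.0
```

Emit:
jog_arm(motion=[[[-8,0,0],0],[[-12,0,-10],0],[[-12,0,-35],0],[[-12,0,-45],0],[[-12,0,-45],0]])

```text
t: 17.05
eef_pos: [744.5, -42.7, 173.6]
tcp_rot: [-3.141, 0.003, -3.106]
ft_force: [0.7, 0.6, -2.2]
opening: 0.354
grip_force: 30.0
```

```bash
python3 -c "
from fit import *
held('red')
"
```

```text
side 1203 (array([10.5,  0.5,  0.7]), np.float64(0.078))
t 17.05 tcp [744.5 -42.7 173.6] yaw 0.035 F [ 0.7  0.6 -2.2]
```

Emit:
jog_arm(motion=[[[30,0,0],0],[[60,0,0],0],[[90,0,0],0],[[115,0,0],0],[[130,0,0],0]])

```text
t: 17.6
eef_pos: [611.7, -47.1, 170.8]
tcp_rot: [3.141, -0.002, -3.107]
ft_force: [0.3, -0.0, -0.7]
opening: 0.355
grip_force: 30.0
```

Emit:
jog_arm(motion=[[[0,0,10],0],[[0,0,20],0],[[0,0,30],0],[[0,0,36],0],[[0,0,36],0]])

```text
t: 18.1
eef_pos: [613.9, -47.1, 134.0]
tcp_rot: [3.141, -0.002, -3.106]
ft_force: [0.5, 0.8, -1.9]
opening: 0.357
grip_force: 30.0
```

Emit:
jog_arm(motion=[[[5,0,0],0],[[10,0,-3],0],[[14,0,-6],0],[[18,0,-9],0],[[21,0,-11],0]])

```text
t: 18.6
eef_pos: [593.6, -48.0, 147.9]
tcp_rot: [-3.141, 0.003, -3.107]
ft_force: [6.4, 0.1, -0.1]
opening: 0.351
grip_force: 30.0
```

```bash
python3 -c "
from fit import *
held('red')
"
```

```text
side 1298 (array([15.1,  3.6, -0.1]), np.float64(0.079))
t 18.6 tcp [593.6 -48.  147.9] yaw 0.035 F [ 6.4  0.1 -0.1]
```

Emit:
jog_arm(motion=[[[4,0,-2],0],[[8,0,-4],0],[[12,0,-6],0],[[16,0,-8],0],[[20,0,-10],0]])

```text
t: 19.15
eef_pos: [575.3, -48.9, 158.8]
tcp_rot: [-3.14, 0.008, -3.107]
ft_force: [11.2, 1.5, 7.1]
opening: 0.358
grip_force: 30.0
```

Emit:
jog_arm(motion=[[[4,0,-2],0],[[8,0,-4],0],[[12,0,-6],0],[[16,0,-8],0],[[20,0,-9],0]])

```text
t: 19.65
eef_pos: [555.1, -49.7, 168.0]
tcp_rot: [-3.14, 0.007, -3.107]
ft_force: [10.3, 1.3, 12.3]
opening: 0.362
grip_force: 30.0
```

Emit:
jog_arm(motion=[[[3,0,-2],0],[[6,0,-3],0],[[9,0,-4],0],[[9,0,-4],0],[[9,0,-4],0]])

```text
t: 20.15
eef_pos: [545.5, -49.9, 171.6]
tcp_rot: [-3.14, 0.005, -3.107]
ft_force: [6.7, 1.0, 10.4]
opening: 0.355
grip_force: 30.0
```

```bash
python3 -c "
from fit import *
held('red')
c=cam('side'); cv2.imwrite('pics/t2.png',cv2.resize(c['img'][120:280,200:360],None,fx=3,fy=3))
"
```

```text
side 1215 (array([37. , 10.6,  4.4]), np.float64(0.139))
t 20.15 tcp [545.5 -49.9 171.6] yaw 0.035 F [ 6.7  1.  10.4]
```

View pics/t2.png

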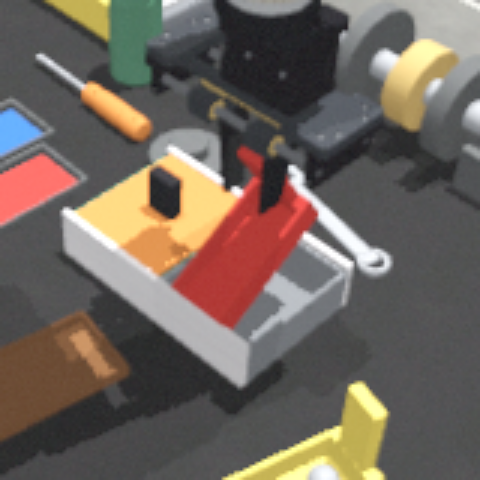

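Emit:
jog_arm(motion=[[[-3,0,-15],0],[[-6,0,-40],0],[[-6,0,-60],0],[[-6,0,-60],0],[[-6,0,-60],0]])

```text
t: 20.75
eef_pos: [549.3, -49.3, 229.2]
tcp_rot: [3.141, -0.001, -3.106]
ft_force: [0.4, 0.4, -0.9]
opening: 0.353
grip_force: 30.0
```

```bash
python3 -c "
from fit import *
held('red')
plan(640,-190,231,.035)
"
```

```text
side 1390 (array([35.3, 11.5,  4. ]), np.float64(0.131))
t 20.75 tcp [549.3 -49.3 229.2] yaw 0.035 F [ 0.4  0.4 -0.9]
shift [ -85.8 -143.8   -2.5] turn 0.0 now [549.2 -49.3 228.7] yaw -3.106 J [-0.21  0.4   1.75 -0.    0.99 -1.82]
```

Emit:
jog_arm(motion=[[[-20,-35,0],0],[[-40,-70,0],0],[[-60,-105,0],0],[[-86,-144,0],0],[[-86,-144,0],0]])

```text
t: 21.3
eef_pos: [642.3, -194.4, 227.0]
tcp_rot: [-3.142, -0.002, -3.109]
ft_force: [-0.6, 0.1, -1.4]
opening: 0.356
grip_force: 30.0
```

Emit:
jog_arm(motion=[[[0,0,40],0],[[0,0,70],0],[[0,0,85],0],[[0,0,90],0],[[0,0,90],0]])

```text
t: 21.8
eef_pos: [641.1, -190.2, 139.4]
tcp_rot: [3.141, -0.001, -3.106]
ft_force: [-0.7, -0.2, -1.6]
opening: 0.354
grip_force: 30.0
```

```bash
python3 -c "
from fit import *
held('red')
held('red',['scene'])
"
```

```text
side 1411 (array([33.9, 10.6,  4.1]), np.float64(0.102))
t 21.8 tcp [ 641.1 -190.2  139.4] yaw 0.035 F [-0.7 -0.2 -1.6]
scene 824 (array([31.6, 13.9, -1.9]), np.float64(0.072))
t 21.85 tcp [ 641.4 -190.3  140.4] yaw 0.035 F [ 0.8 -0.4 -2.4]
```

Emit:
jog_arm(motion=[[[0,0,8],0],[[0,0,16],0],[[-7,0,22],0],[[-14,0,28],0],[[-21,0,34],0]])

```text
t: 22.4
eef_pos: [667.1, -190.6, 110.7]
tcp_rot: [-3.136, 0.015, -3.106]
ft_force: [14.3, 1.6, 21.4]
opening: 0.351
grip_force: 29.9
```

Emit:
jog_arm(motion=[[[-7,0,6],0],[[-14,0,12],0],[[-18,0,18],0],[[-22,0,24],0],[[-24,0,28],0]])

```text
t: 22.9
eef_pos: [687.5, -189.0, 78.5]
tcp_rot: [-3.14, 0.004, -3.106]
ft_force: [4.3, 0.1, 6.5]
opening: 0.345
grip_force: 30.0
```

```bash
python3 -c "
from fit import *
held('red',['side','scene'])
"
```

```text
side 1306 (array([ 2.7, 10.6,  5.7]), np.float64(0.133))
scene 569 (array([29. , -4.9,  2.5]), np.float64(0.261))
t 22.9 tcp [ 687.5 -189.    78.5] yaw 0.035 F [4.3 0.1 6.5]
```

Emit:
jog_arm(motion=[[[0,0,3],0],[[0,0,4],0],[[0,0,4],0],[[0,0,4],0],[[0,0,4],0]])

```text
t: 23.5
eef_pos: [686.8, -188.7, 77.4]
tcp_rot: [-3.14, 0.004, -3.106]
ft_force: [-5.7, 5.0, 26.5]
opening: 0.318
grip_force: 34.1
```

Emit:
jog_arm(motion=[[[0,0,0],0],[[0,0,0],0],[[0,0,0],0],[[0,0,0],0],[[0,0,0],0]], grip=0.4)

```text
t: 24.0
eef_pos: [685.9, -188.7, 73.3]
tcp_rot: [3.141, -0.001, -3.106]
ft_force: [-0.3, -0.5, 0.2]
opening: 0.592
grip_force: 0.0
```

```bash
cat >> fit.py <<'E'
def free(col,c=None,p0=None):
    c=c or cam("side"); r=_co("scoop_"+col,c); 
    m=cmask(c,col,np.r_[p0[:2],0]+[60,0,60]); 
    return fit("scoop",[(c,m)],np.array(p0,float))
E
python3 -c "
from fit import *
held('red')
print(free('red',p0=[642,-191,.03]))
s=state();print(s['opening'])
"
```

```text
side 1336 (array([ 2.2, 12.4,  8.3]), np.float64(0.124))
t 24.0 tcp [ 685.9 -188.7   73.3] yaw 0.035 F [-0.3 -0.5  0.2]
(array([ 6.45591601e+02, -1.89933142e+02,  2.89398707e-02]), np.float64(0.08777190940828927))
0.5983804831739562
```

```bash
python3 -c "
from fit import *
plan(701.6,-188.3,82,.03)
"
```

```text
shift [-15.7  -0.1  -8.6] turn 0.005 now [ 685.9 -188.7   73.4] yaw -3.106 J [-0.36  0.79  1.46 -0.    0.89 -1.97]
```

Emit:
jog_arm(motion=[[[-5,0,-9],0.005],[[-15.5,0,-9],0.005],[[-15.5,0,-9],0.005],[[-15.5,0,-9],0.005],[[-15.5,0,-9],0.005]])

```text
t: 24.65
eef_pos: [701.3, -188.1, 82.3]
tcp_rot: [3.141, -0.0, -3.111]
ft_force: [-0.5, 0.0, 0.4]
opening: 0.601
grip_force: 0.0
```

Emit:
jog_arm(motion=[[[0,0,0],0],[[0,0,0],0],[[0,0,0],0],[[0,0,0],0],[[0,0,0],0]], grip=1)

```text
t: 25.15
eef_pos: [701.5, -188.2, 82.6]
tcp_rot: [-3.142, 0.0, -3.111]
ft_force: [-1.0, 0.3, -0.1]
opening: 0.355
grip_force: 30.0
```

Emit:
jog_arm(motion=[[[0,0,-10],0],[[0,0,-30],0],[[0,0,-60],0],[[0,0,-80],0],[[0,0,-80],0]])

```text
t: 25.65
eef_pos: [702.6, -188.6, 166.4]
tcp_rot: [-3.14, 0.005, -3.111]
ft_force: [-0.7, 0.4, -0.9]
opening: 0.356
grip_force: 30.0
```

```bash
python3 -c "
from fit import *
held('red',['side','scene'])
plan(544.6,219.4,162,-.008)
"
```

```text
side 1499 (array([ 1.7,  0.2, -0.2]), np.float64(0.07))
scene 622 (array([27.6, -6. , -0.4]), np.float64(0.314))
t 25.65 tcp [ 702.6 -188.6  166.4] yaw 0.03 F [-0.7  0.4 -0.9]
shift [144.3 412.1   0.5] turn 0.038 now [ 701.3 -188.1  162.5] yaw -3.111 J [-0.35  0.71  1.36  0.    1.08 -1.95]
```

Emit:
jog_arm(motion=[[[5,15,-40],0],[[15,50,-50],0.01],[[30,95,-50],0.02],[[46,140,-50],0.03],[[62,185,-50],0.038]])

```text
t: 26.25
eef_pos: [632.5, -3.7, 211.1]
tcp_rot: [3.141, -0.002, 3.133]
ft_force: [0.1, 0.2, -1.4]
opening: 0.353
grip_force: 30.0
```

Emit:
jog_arm(motion=[[[15,45,0],0],[[30,90,0],0],[[47,135,0],0],[[64,180,0],0],[[82,227,0],0]])

```text
t: 26.75
eef_pos: [552.5, 223.6, 211.2]
tcp_rot: [-3.141, -0.002, 3.133]
ft_force: [1.2, -0.4, -0.9]
opening: 0.358
grip_force: 30.0
```

```bash
python3 -c "
from fit import *
held('red',['side','scene'])
plan(544.6,219.4,115,-.008)
"
```

```text
side 1126 (array([ 2.1,  4.2, -1.5]), np.float64(0.107))
scene 1615 (array([ 3.3,  2.4, -0.5]), np.float64(0.595))
t 26.75 tcp [552.5 223.6 211.2] yaw 6.275 F [ 1.2 -0.4 -0.9]
shift [ 6.2 -7.3 96.3] turn 0.005 now [551.1 226.7 211.3] yaw 3.139 J [ 0.28  0.48  1.66  0.    1.   -1.29]
```

Emit:
jog_arm(motion=[[[6,-7,30],0.005],[[6.5,-7.3,60],0.005],[[6.5,-7.3,90],0.005],[[6.5,-7.3,98],0.005],[[6.5,-7.3,98],0.005]])

```text
t: 27.35
eef_pos: [546.8, 214.5, 113.2]
tcp_rot: [-3.141, -0.003, 3.129]
ft_force: [-0.6, -0.1, -0.6]
opening: 0.357
grip_force: 30.0
```

```bash
python3 -c "
from fit import *
held('red',['side'])
c=cam('side'); d=cam('scene');cv2.imwrite('pics/k1.png',np.hstack([cv2.resize(c['img'][120:240,130:250],(390,390)),cv2.resize(d['img'][120:240,290:410],(390,390))]))
plan(544.6,219.4,87,-.008)
"
```

```text
side 1558 (array([ 4.3, -2.6, -2.8]), np.float64(0.396))
t 27.35 tcp [546.8 214.5 113.2] yaw 6.27 F [-0.6 -0.1 -0.6]
shift [ 3.4  4.4 28.7] turn -0.005 now [547.9 215.  115.7] yaw 3.129 J [ 0.26  0.59  1.77 -0.    0.78 -1.3 ]
```

View pics/k1.png

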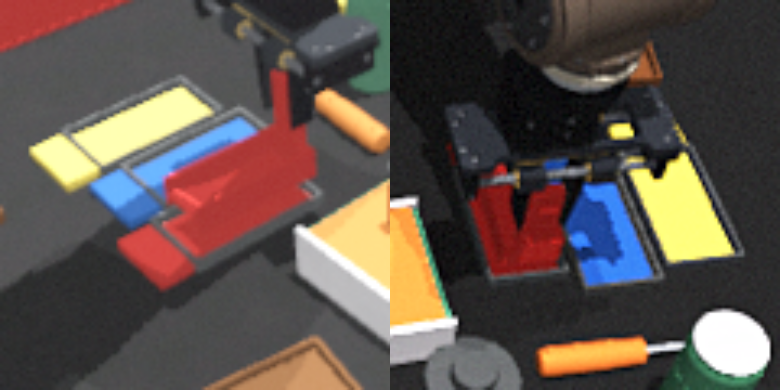

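Emit:
jog_arm(motion=[[[3.4,4.4,0],-0.004],[[3.4,4.4,5],-0.004],[[3.4,4.4,10],-0.004],[[3.4,4.4,10],-0.004],[[3.4,4.4,10],-0.004]])

```text
t: 28.0
eef_pos: [543.9, 219.3, 104.5]
tcp_rot: [-3.141, -0.0, 3.133]
ft_force: [0.1, -0.1, -0.5]
opening: 0.356
grip_force: 30.0
```

```bash
python3 -c "
from fit import *
plan(544.6,219.4,87,-.008)
"
```

```text
shift [-0.7  0.1 17.5] turn -0.001 now [543.9 219.3 104.5] yaw 3.133 J [ 0.27  0.6   1.78 -0.    0.76 -1.29]
```

Emit:
jog_arm(motion=[[[-1,0,6],0],[[-1,0,11],0],[[-1,0,15],0],[[-1,0,17],0],[[-1,0,18],0]])

```text
t: 28.5
eef_pos: [544.9, 219.3, 86.6]
tcp_rot: [-3.141, -0.0, 3.133]
ft_force: [-3.4, -1.9, 8.9]
opening: 0.35
grip_force: 30.0
```

Emit:
jog_arm(motion=[[[0,0,1],0],[[0,0,2],0],[[0,0,2],0],[[0,0,2],0],[[0,0,2],0]])

```text
t: 29.0
eef_pos: [545.1, 219.3, 86.5]
tcp_rot: [3.141, 0.001, 3.133]
ft_force: [-5.7, -2.2, 18.6]
opening: 0.357
grip_force: 30.0
```

Emit:
jog_arm(motion=[[[0,0,0],0],[[0,0,0],0],[[0,0,0],0],[[0,0,0],0],[[0,0,0],0]], grip=0.5)

```text
t: 29.5
eef_pos: [544.9, 219.3, 84.5]
tcp_rot: [-3.142, -0.0, 3.133]
ft_force: [0.1, 0.5, 0.6]
opening: 0.499
grip_force: 0.0
```

Emit:
jog_arm(motion=[[[0,0,-30],0],[[0,0,-70],0],[[0,0,-110],0],[[0,-50,-130],0],[[0,-100,-130],0]])

```text
t: 30.0
eef_pos: [544.7, 123.0, 217.2]
tcp_rot: [3.141, 0.005, 3.136]
ft_force: [1.1, -0.9, -0.8]
opening: 0.499
grip_force: 0.0
```

Emit:
jog_arm(motion=[[[0,-50,0],-0.05],[[0,-100,0],-0.1],[[0,-150,0],-0.15],[[0,-200,0],-0.2],[[0,-220,0],-0.235]], grip=0.4)

```text
t: 30.5
eef_pos: [541.9, -100.7, 214.5]
tcp_rot: [-3.141, 0.0, -2.916]
ft_force: [0.6, 0.8, -0.1]
opening: 0.602
grip_force: 0.0
```

```bash
python3 -c "
from fit import *
C=cam('scene');D=cam('side')
def rg(n,c,u):
    L=_co(n,c); r=min(L,key=lambda r:abs((r['box'][0]+r['box'][2])/2-u[0])+abs((r['box'][1]+r['box'][3])/2-u[1])); return (c,r['region'])
a=rg('scoop_red',C,(326,190));b=rg('scoop_red',D,(200,180))
for q in a,b: print(int(q[1].sum()))
M['scoop']=[P+[0,0,4] for P in M['scoop']]
print('red',fit('scoop',[a,b],np.array([488,219,0.])))
M['scoop']=[P-[0,0,4] for P in M['scoop']]
for n,us,ud in (('scoop_yellow',(187,190),(299,279)),('scoop_blue',(142,203),(355,311))):
    a=rg(n,C,us);b=rg(n,D,ud)
    p=onz(D,ud,10)
    print(n,fit('scoop',[a,b],np.r_[p[:2],-.25]),fit('scoop',[b],np.r_[p[:2],-.25]))
plan(500,-220,200,-.24)
cv2.imwrite('pics/k2.png',np.hstack([cv2.resize(D['img'][110:350,130:410],None,fx=1.6,fy=1.6),cv2.resize(C['img'][120:248,290:415],None,fx=2.6,fy=3)]))
"
```

```text
Traceback (most recent call last):
NameError: name '_co' is not defined
```

```bash
sed -i 's/_co\b/co_/g' fit.py; cat >> fit.py <<'E'
def rg(n,c,u):
    L=co_(n,c)
    if not L: return None
    r=min(L,key=lambda r:abs((r['box'][0]+r['box'][2])/2-u[0])+abs((r['box'][1]+r['box'][3])/2-u[1])); return (c,r['region'])
def fits(n,p0,z=0):
    C,D=cam('scene'),cam('side'); P=np.r_[p0[:2],20+z]; o=[v for v in(rg(n,c,proj(c,P)[0]) for c in (C,D)) if v]
    k="t"; M[k]=[q+[0,0,z] for q in M["scoop"]]
    print(n,"both",*[np.round(v,3) for v in fit(k,o,np.array(p0,float))],"side",*[np.round(v,3) for v in fit(k,o[-1:],np.array(p0,float))])
    return C,D
E
python3 -c "
from fit import *
C,D=fits('scoop_red',[488,219,0],4)
fits('scoop_yellow',[438,-213,-.24]); fits('scoop_blue',[462,-348,-.34])
plan(500,-220,200,-.24)
cv2.imwrite('pics/k2.png',np.hstack([cv2.resize(D['img'][110:350,130:410],None,fx=1.6,fy=1.6),cv2.resize(C['img'][120:248,290:415],None,fx=2.6,fy=3)]))
"
```

```text
scoop_red both [ 4.87777e+02  2.21406e+02 -1.20000e-02] 0.552 side [ 4.88e+02  2.19e+02 -2.50e-01] 1.0
scoop_yellow both [ 4.38826e+02 -2.13641e+02 -2.33000e-01] 0.103 side [ 4.36738e+02 -2.14686e+02 -2.35000e-01] 0.131
scoop_blue both [ 4.62343e+02 -3.47939e+02 -3.39000e-01] 0.119 side [ 4.61603e+02 -3.48712e+02 -3.37000e-01] 0.096
shift [  68.8 -110.7   14.6] turn 0.467 now [542.2 -96.7 214.6] yaw -2.915 J [-0.3   0.41  1.77  0.    0.96 -2.09]
```

View pics/k2.png

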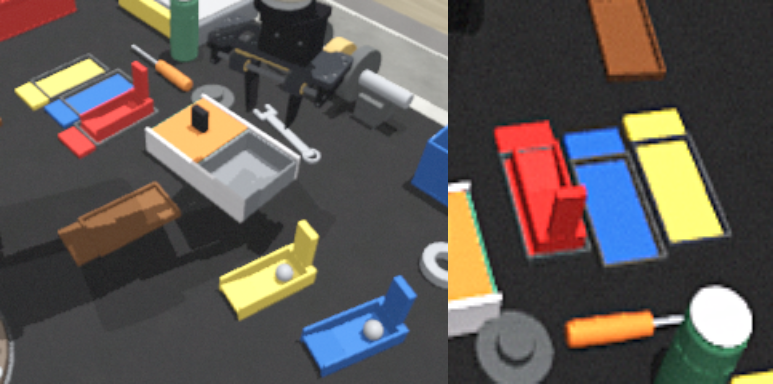

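```bash
python3 -c "
from fit import *
plan(497.2,-227.6,150,-.235)
"
```

```text
shift [  73.3 -117.4   64.6] turn 0.462 now [542.2 -96.7 214.6] yaw -2.915 J [-0.3   0.41  1.77  0.    0.96 -2.09]
```

Emit:
jog_arm(motion=[[[15,-25,0],0.1],[[30,-50,10],0.2],[[45,-75,30],0.3],[[60,-100,50],0.4],[[73.3,-117.4,64.6],0.462]])

```text
t: 31.7
eef_pos: [496.4, -229.2, 148.9]
tcp_rot: [3.142, -0.0, 2.901]
ft_force: [0.2, 0.5, 0.3]
opening: 0.598
grip_force: 0.0
```

Emit:
jog_arm(motion=[[[0,0,0],0],[[0,0,0],0],[[0,0,0],0],[[0,0,0],0],[[0,0,0],0]])

```text
t: 32.2
eef_pos: [497.5, -227.3, 150.5]
tcp_rot: [-3.141, 0.001, 2.907]
ft_force: [0.3, 0.9, 0.3]
opening: 0.603
grip_force: 0.0
```

```bash
python3 -c "
from fit import *
plan(497.2,-227.6,84,-.235)
"
```

```text
shift [ 0.3 -0.4 66.5] turn 0.001 now [ 497.5 -227.3  150.5] yaw 2.907 J [-0.55  0.49  1.85  0.    0.8  -1.89]
```

Descend, grip, lift gently.

Emit:
jog_arm(motion=[[[0,0,20],0],[[0,0,40],0],[[0,0,55],0],[[0,0,66],0],[[0,0,66],0]])

```text
t: 32.7
eef_pos: [496.8, -227.4, 83.0]
tcp_rot: [3.141, -0.002, 2.906]
ft_force: [0.5, -0.4, 1.2]
opening: 0.599
grip_force: 0.0
```

Emit:
jog_arm(motion=[[[0,0,0],0],[[0,0,0],0],[[0,0,0],0],[[0,0,0],0],[[0,0,0],0]], grip=1)

```text
t: 33.2
eef_pos: [497.3, -228.1, 84.5]
tcp_rot: [-3.141, 0.001, 2.906]
ft_force: [-0.2, -0.2, 4.7]
opening: 0.355
grip_force: 30.0
```

Emit:
jog_arm(motion=[[[0,0,0],0],[[0,0,0],0],[[0,0,0],0],[[0,0,-1],0],[[0,0,-2],0]])

```text
t: 33.7
eef_pos: [496.8, -227.7, 85.8]
tcp_rot: [3.141, -0.001, 2.906]
ft_force: [0.9, -0.0, -2.2]
opening: 0.355
grip_force: 30.0
```

Emit:
jog_arm(motion=[[[0,0,-6],0],[[0,0,-14],0],[[0,0,-24],0],[[0,0,-34],0],[[0,0,-42],0]])

```text
t: 34.2
eef_pos: [497.2, -228.0, 129.3]
tcp_rot: [-3.141, 0.001, 2.906]
ft_force: [0.3, 0.0, -2.4]
opening: 0.353
grip_force: 30.0
```

Emit:
jog_arm(motion=[[[0,0,-10],0],[[0,0,-22],0],[[0,0,-34],0],[[0,0,-44],0],[[0,0,-50],0]])

```text
t: 34.7
eef_pos: [497.2, -228.0, 179.2]
tcp_rot: [-3.141, 0.001, 2.906]
ft_force: [0.6, 0.9, -1.5]
opening: 0.351
grip_force: 30.0
```

```bash
python3 -c "
from fit import *
held('yellow',['side','scene'])
plan(764,-42,176,.035)
"
```

```text
side 1951 (array([ 2.4, -7. , -2.3]), np.float64(0.145))
scene 703 (array([ 7.4, -3.7, -0.9]), np.float64(0.219))
t 34.7 tcp [ 497.2 -228.   179.2] yaw 6.047 F [ 0.6  0.9 -1.5]
shift [-215.9  243.2    3. ] turn -0.271 now [ 497.3 -228.   178.8] yaw 2.906 J [-0.55  0.45  1.82  0.    0.87 -1.89]
```

Emit:
jog_arm(motion=[[[-10,11,0],0],[[-25,28,0],0],[[-40,45,0],0],[[-56,63,0],0],[[-72,81,0],0]])

```text
t: 35.3
eef_pos: [587.2, -164.6, 177.2]
tcp_rot: [3.141, -0.001, 2.906]
ft_force: [0.3, -0.4, -2.2]
opening: 0.356
grip_force: 30.0
```

Emit:
jog_arm(motion=[[[-15,16,0],0],[[-29,32,0],0],[[-43,48,0],0],[[-57,64,0],0],[[-72,81,0],0]])

```text
t: 35.8
eef_pos: [675.8, -102.5, 177.0]
tcp_rot: [3.141, -0.001, 2.906]
ft_force: [0.1, 0.3, -2.2]
opening: 0.355
grip_force: 30.0
```

Emit:
jog_arm(motion=[[[-15,16,0],-0.05],[[-30,33,0],-0.1],[[-45,50,0],-0.16],[[-60,67,0],-0.22],[[-72,81,0],-0.271]])

```text
t: 36.3
eef_pos: [764.9, -40.2, 176.6]
tcp_rot: [3.141, -0.001, -3.103]
ft_force: [-0.3, -0.7, -2.9]
opening: 0.355
grip_force: 30.0
```

Emit:
jog_arm(motion=[[[0,0,0],0],[[0,0,0],0],[[0,0,0],0]])

```text
t: 36.6
eef_pos: [763.3, -42.1, 177.4]
tcp_rot: [3.142, -0.001, -3.107]
ft_force: [-0.1, -0.2, -2.1]
opening: 0.357
grip_force: 30.0
```

```bash
python3 -c "
from fit import *
held('yellow',['side'])
plan(758,-42,108,.035)
"
```

```text
side 1101 (array([ 1.7, -6.2, -2.2]), np.float64(0.134))
t 36.6 tcp [763.3 -42.1 177.4] yaw 0.034 F [-0.1 -0.2 -2.1]
shift [ 5.3  0.6 69.8] turn -0.001 now [763.4 -42.4 177.8] yaw -3.108 J [-0.14  0.75  1.22 -0.    1.17 -1.75]
```

Emit:
jog_arm(motion=[[[0,0,15],0],[[0,0,30],0],[[0,0,45],0],[[0,0,60],0],[[0,0,68],0]])

```text
t: 37.15
eef_pos: [763.1, -42.0, 107.3]
tcp_rot: [3.141, -0.003, -3.107]
ft_force: [0.7, 1.2, -2.8]
opening: 0.353
grip_force: 30.0
```

Emit:
jog_arm(motion=[[[2,0,0],0],[[4,0,0],0],[[6,0,0],0],[[8,0,0],0],[[8,0,0],0]])

```text
t: 37.65
eef_pos: [755.8, -42.4, 110.6]
tcp_rot: [-3.141, 0.001, -3.106]
ft_force: [-0.3, 0.1, -2.8]
opening: 0.354
grip_force: 30.0
```

Emit:
jog_arm(motion=[[[1,0,0],0],[[2,0,0],0],[[2,0,0],0],[[2,0,0],0]])

```text
t: 38.05
eef_pos: [753.9, -42.4, 110.0]
tcp_rot: [-3.142, 0.0, -3.106]
ft_force: [0.4, 1.1, -2.4]
opening: 0.355
grip_force: 30.0
```

Emit:
jog_arm(motion=[[[1,0,0],0],[[2,0,0],0],[[2,0,0],0],[[2,0,0],0]])

```text
t: 38.45
eef_pos: [751.8, -42.5, 110.0]
tcp_rot: [-3.142, 0.0, -3.106]
ft_force: [-1.2, 0.2, -1.4]
opening: 0.357
grip_force: 30.0
```

Emit:
jog_arm(motion=[[[1,0,0],0],[[2,0,0],0],[[2,0,0],0],[[2,0,0],0]])

```text
t: 38.85
eef_pos: [750.1, -42.6, 110.2]
tcp_rot: [-3.141, 0.001, -3.106]
ft_force: [2.3, -0.0, -2.3]
opening: 0.358
grip_force: 30.0
```

Emit:
jog_arm(motion=[[[1,0,0],0],[[2,0,0],0],[[2,0,0],0],[[2,0,0],0]])

```text
t: 39.25
eef_pos: [749.4, -42.7, 111.0]
tcp_rot: [-3.141, 0.005, -3.106]
ft_force: [7.3, 0.6, -0.1]
opening: 0.352
grip_force: 30.0
```

Emit:
jog_arm(motion=[[[2,0,-5],0],[[4,0,-9],0],[[6,0,-12],0],[[7.5,0,-15],0],[[9,0,-17],0]])

```text
t: 39.75
eef_pos: [738.7, -42.9, 127.2]
tcp_rot: [3.142, 0.0, -3.106]
ft_force: [3.5, -0.6, -4.2]
opening: 0.355
grip_force: 30.0
```

Emit:
jog_arm(motion=[[[1,0,-2],0],[[2,0,-4],0],[[3,0,-6],0],[[4,0,-7],0],[[4,0,-7],0]])

```text
t: 40.25
eef_pos: [734.9, -43.1, 134.2]
tcp_rot: [-3.142, 0.0, -3.106]
ft_force: [4.1, -0.4, -2.2]
opening: 0.358
grip_force: 30.0
```

Emit:
jog_arm(motion=[[[-4,0,0],0],[[-8,0,-2],0],[[-10,0,-12],0],[[-10,0,-26],0],[[-10,0,-40],0]])

```text
t: 40.75
eef_pos: [745.0, -42.7, 175.5]
tcp_rot: [-3.141, 0.0, -3.106]
ft_force: [0.3, 0.1, -2.0]
opening: 0.354
grip_force: 30.0
```

```bash
python3 -c "
from fit import *
held('yellow',['side'])
"
```

```text
side 1137 (array([10.8, -2. , -4. ]), np.float64(0.138))
t 40.75 tcp [745.  -42.7 175.5] yaw 0.035 F [ 0.3  0.1 -2. ]
```

Emit:
jog_arm(motion=[[[4,0,0],0],[[12,0,0],0],[[22,0,0],0],[[34,0,0],0],[[46,0,0],0]])

```text
t: 41.3
eef_pos: [697.4, -44.3, 173.2]
tcp_rot: [3.141, -0.001, -3.106]
ft_force: [-0.1, -1.0, -2.5]
opening: 0.355
grip_force: 30.0
```

Emit:
jog_arm(motion=[[[13,0,0],0],[[26,0,0],0],[[38,0,0],0],[[50,0,0],0],[[60,0,0],0]])

```text
t: 41.8
eef_pos: [637.4, -46.4, 173.5]
tcp_rot: [3.141, -0.001, -3.106]
ft_force: [-0.1, 0.2, -2.4]
opening: 0.354
grip_force: 30.0
```

Emit:
jog_arm(motion=[[[9,0,4],0],[[17,0,10],0],[[22,0,18],0],[[24,0,27],0],[[24,0,35],0]])

```text
t: 42.3
eef_pos: [614.7, -47.3, 137.9]
tcp_rot: [3.141, -0.0, -3.106]
ft_force: [-0.5, 0.4, -1.9]
opening: 0.355
grip_force: 30.0
```

Emit:
jog_arm(motion=[[[2,0,0],0],[[4,0,0],0],[[6,0,0],0],[[8,0,-1],0],[[10,0,-2],0]])

```text
t: 42.8
eef_pos: [605.6, -47.8, 141.6]
tcp_rot: [-3.141, 0.003, -3.107]
ft_force: [4.4, 0.3, -2.4]
opening: 0.352
grip_force: 30.0
```

Emit:
jog_arm(motion=[[[3,0,-2],0],[[6,0,-4],0],[[9,0,-6],0],[[12,0,-8],0],[[15,0,-10],0]])

```text
t: 43.3
eef_pos: [591.7, -48.4, 152.5]
tcp_rot: [-3.141, 0.006, -3.107]
ft_force: [7.1, 1.2, 2.1]
opening: 0.353
grip_force: 30.0
```

Emit:
jog_arm(motion=[[[3,0,-2],0],[[6,0,-4],0],[[9,0,-6],0],[[12,0,-8],0],[[15,0,-9],0]])

```text
t: 43.8
eef_pos: [577.0, -48.9, 161.8]
tcp_rot: [-3.14, 0.007, -3.107]
ft_force: [8.3, 0.6, 5.9]
opening: 0.354
grip_force: 30.0
```

```bash
python3 -c "
from fit import *
held('yellow',['side'])
"
```

```text
side 1246 (array([25.2,  3.8,  0.6]), np.float64(0.194))
t 43.8 tcp [577.  -48.9 161.8] yaw 0.035 F [8.3 0.6 5.9]
```

Emit:
jog_arm(motion=[[[4,0,-2],0],[[8,0,-4],0],[[12,0,-6],0],[[16,0,-7],0],[[20,0,-8],0]])

```text
t: 44.35
eef_pos: [557.7, -49.8, 170.6]
tcp_rot: [-3.14, 0.009, -3.107]
ft_force: [8.8, 0.7, 12.4]
opening: 0.354
grip_force: 30.0
```

Emit:
jog_arm(motion=[[[4,0,-2],0],[[8,0,-3],0],[[12,0,-4],0],[[16,0,-5],0],[[16,0,-5],0]])

```text
t: 44.85
eef_pos: [541.4, -50.4, 175.9]
tcp_rot: [-3.14, 0.009, -3.107]
ft_force: [6.7, 1.5, 13.5]
opening: 0.355
grip_force: 30.0
```

```bash
python3 -c "
from fit import *
held('yellow',['side'])
c=cam('side'); d=cam('scene'); cv2.imwrite('pics/y2.png',np.hstack([cv2.resize(c['img'][120:280,200:340],None,fx=3,fy=3),cv2.resize(d['img'][140:268,210:314],None,fx=3.75,fy=3.75)]))
"
```

```text
side 1330 (array([40.2,  9.2,  4.2]), np.float64(0.216))
t 44.85 tcp [541.4 -50.4 175.9] yaw 0.035 F [ 6.7  1.5 13.5]
```

View pics/y2.png

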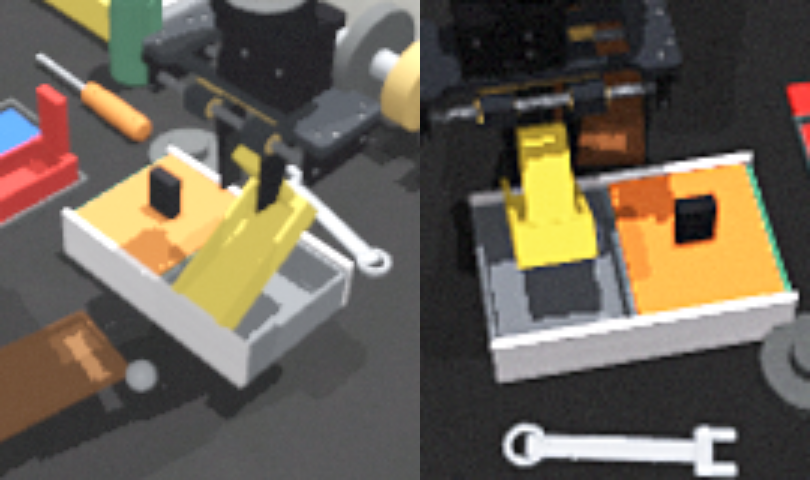

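```bash
cat >> fit.py <<'E'
def ballpos(c,uv,z=13,r=14):
    a=c["img"][int(uv[1])-r:int(uv[1])+r,int(uv[0])-r:int(uv[0])+r].astype(int)
    m=((a.min(2)>95)&(a.max(2)-a.min(2)<45)).astype(np.uint8); n,l,st,ce=cv2.connectedComponentsWithStats(m)
    o=[(st[i,4],(ce[i]+np.array(uv,int)-r).round(1),onz(c,ce[i]+np.array(uv,int)-r,z)[:2].round(1)) for i in range(1,n) if st[i,4]>12]; return sorted(o,key=lambda v:-v[0])
E
python3 -c "
from fit import *
for i in range(2):
  c=cam('side'); print(ballpos(c,(247,246)),state()['t'])
  for k in range(4): cam('scene')
c=cam('scene'); print(ballpos(c,proj(c,[420,-90,13])[0].astype(int),r=25),proj(c,[420,-90,13]))
"
```

```text
[(np.int32(89), array([246.5, 244.7]), array([429.3, -48. ]))] 45.05
[(np.int32(89), array([246.5, 244.7]), array([429.3, -48. ]))] 45.3
[(np.int32(29), array([242.1, 166.7]), array([367.5, -35.6])), (np.int32(29), array([227.3, 192.5]), array([466.5, -93.3])), (np.int32(17), array([220.8, 169.6]), array([ 370.2, -106.3]))] [[227.06661498 180.81959768]]
```

Emit:
jog_arm(motion=[[[-3,0,-15],0],[[-6,0,-40],0],[[-6,0,-60],0],[[-6,0,-60],0],[[-6,0,-60],0]])

```text
t: 46.05
eef_pos: [544.5, -49.7, 232.7]
tcp_rot: [-3.142, -0.0, -3.106]
ft_force: [-0.9, 0.6, -2.5]
opening: 0.357
grip_force: 30.0
```

Emit:
jog_arm(motion=[[[-20,-35,0],0],[[-40,-70,0],0],[[-60,-105,0],0],[[-86,-144,0],0],[[-86,-144,0],0]])

```text
t: 46.55
eef_pos: [637.3, -194.8, 230.2]
tcp_rot: [-3.141, -0.001, -3.109]
ft_force: [-0.1, 0.5, -1.9]
opening: 0.355
grip_force: 30.0
```

Emit:
jog_arm(motion=[[[0,0,40],0],[[0,0,70],0],[[0,0,85],0],[[0,0,90],0],[[0,0,90],0]])

```text
t: 47.05
eef_pos: [636.0, -190.5, 142.7]
tcp_rot: [3.141, -0.001, -3.106]
ft_force: [-0.4, 0.3, -1.5]
opening: 0.354
grip_force: 30.0
```

```bash
python3 -c "
from fit import *
held('yellow',['side','scene'])
"
```

```text
side 1409 (array([35.7, 10.2,  0.7]), np.float64(0.082))
scene 833 (array([34. , 13.8, -2.1]), np.float64(0.085))
t 47.05 tcp [ 636.  -190.5  142.7] yaw 0.035 F [-0.4  0.3 -1.5]
```

Emit:
jog_arm(motion=[[[0,0,7],0],[[0,0,13],0],[[-9,0,18],0],[[-18,0,24],0],[[-27,0,30],0]])

```text
t: 47.65
eef_pos: [666.6, -190.4, 116.9]
tcp_rot: [-3.138, 0.01, -3.106]
ft_force: [7.1, 0.4, 13.5]
opening: 0.355
grip_force: 30.0
```

Emit:
jog_arm(motion=[[[-9,0,6],0],[[-17,0,12],0],[[-24,0,18],0],[[-30,0,24],0],[[-34,0,29],0]])

```text
t: 48.15
eef_pos: [698.7, -188.8, 85.5]
tcp_rot: [-3.14, 0.005, -3.106]
ft_force: [3.4, 0.0, 6.0]
opening: 0.355
grip_force: 30.0
```

Emit:
jog_arm(motion=[[[0,0,2],0],[[0,0,3],0],[[0,0,3],0],[[0,0,3],0]])

```text
t: 48.55
eef_pos: [698.4, -188.8, 82.7]
tcp_rot: [-3.14, 0.005, -3.106]
ft_force: [4.3, 0.5, 5.1]
opening: 0.355
grip_force: 30.0
```

```bash
python3 -c "
from fit import *
held('yellow',['side','scene'])
"
```

```text
side 1309 (array([4.4, 9.5, 3.3]), np.float64(0.113))
scene 595 (array([28.9, -6.8,  1. ]), np.float64(0.25))
t 48.55 tcp [ 698.4 -188.8   82.7] yaw 0.035 F [4.3 0.5 5.1]
```

Emit:
jog_arm(motion=[[[-1,0,2],0],[[-2,0,4],0],[[-2,0,5],0],[[-2,0,5],0]])

```text
t: 49.05
eef_pos: [700.2, -188.8, 80.2]
tcp_rot: [-3.14, 0.005, -3.106]
ft_force: [-4.9, 1.4, 25.6]
opening: 0.354
grip_force: 30.0
```

Emit:
jog_arm(motion=[[[0,0,0],0],[[0,0,0],0],[[0,0,0],0],[[0,0,0],0],[[0,0,0],0]], grip=0.4)

```text
t: 49.55
eef_pos: [698.8, -188.4, 75.6]
tcp_rot: [3.141, -0.0, -3.106]
ft_force: [-0.2, 1.2, 0.1]
opening: 0.596
grip_force: 0.0
```

```bash
python3 -c "
from fit import *
s=state(); c=cam('side'); m=cmask(c,'yellow',s['eef_pos']); p,e=fit('scoop',[(c,m)],np.r_[s['eef_pos'][:2]-[64,0],.03]); print(p,e)
plan(p[0]+56*np.cos(p[2]),p[1]+56*np.sin(p[2]),83,p[2])
"
```

```text
[ 6.55274666e+02 -1.90511241e+02  1.80437026e-02] 0.07233330317560838
shift [-12.3  -1.5  -7.3] turn 0.017 now [ 698.9 -188.4   75.7] yaw -3.106 J [-0.35  0.8   1.42  0.    0.92 -1.96]
```

Emit:
jog_arm(motion=[[[-4,-1,-7],0.017],[[-12,-1.5,-7],0.017],[[-12,-1.5,-7],0.017],[[-12,-1.5,-7],0.017],[[-12,-1.5,-7],0.017]])

```text
t: 50.1
eef_pos: [710.8, -189.5, 82.7]
tcp_rot: [3.141, -0.0, -3.123]
ft_force: [-0.4, 0.3, 0.2]
opening: 0.601
grip_force: 0.0
```

Emit:
jog_arm(motion=[[[0,0,0],0],[[0,0,0],0],[[0,0,0],0],[[0,0,0],0],[[0,0,0],0]], grip=1)

```text
t: 50.6
eef_pos: [711.0, -189.5, 83.0]
tcp_rot: [-3.142, 0.0, -3.123]
ft_force: [0.6, -0.3, -0.5]
opening: 0.355
grip_force: 30.0
```

Emit:
jog_arm(motion=[[[0,0,-20],0],[[0,0,-60],0],[[0,0,-100],0],[[0,0,-130],0],[[0,0,-130],0]])

```text
t: 51.1
eef_pos: [712.2, -190.0, 218.0]
tcp_rot: [-3.139, 0.007, -3.123]
ft_force: [0.4, -0.5, -1.4]
opening: 0.357
grip_force: 30.0
```

```bash
python3 -c "
from fit import *
held('yellow',['side'])
plan(550.5,390,213,-.013)
"
```

```text
side 1542 (array([ 1. ,  1.8, -1. ]), np.float64(0.074))
t 51.1 tcp [ 712.2 -190.   218. ] yaw 0.018 F [ 0.4 -0.5 -1.4]
shift [150.3 582.5   0.7] turn 0.031 now [ 711.4 -189.7  215. ] yaw -3.123 J [-0.35  0.68  1.28  0.    1.19 -1.94]
```

Emit:
jog_arm(motion=[[[8,34,-10],0],[[20,74,-10],0.01],[[30,114,-10],0.02],[[40,154,-10],0.031],[[50,194,-10],0.031]])

```text
t: 51.65
eef_pos: [656.2, 5.0, 221.0]
tcp_rot: [3.141, -0.003, 3.128]
ft_force: [0.2, -0.3, -1.7]
opening: 0.352
grip_force: 30.0
```

Emit:
jog_arm(motion=[[[12,40,0],0],[[24,80,0],0],[[36,120,0],0],[[46,158,0],0],[[56,194,0],0]])

```text
t: 52.15
eef_pos: [602.7, 199.8, 221.1]
tcp_rot: [-3.141, -0.003, 3.129]
ft_force: [0.7, -0.4, -1.7]
opening: 0.361
grip_force: 30.0
```

Emit:
jog_arm(motion=[[[12,40,0],0],[[24,80,0],0],[[36,120,0],0],[[46,158,0],0],[[51,190,0],0]])

```text
t: 52.65
eef_pos: [553.8, 390.6, 221.0]
tcp_rot: [-3.14, -0.003, 3.13]
ft_force: [1.0, -0.2, -1.8]
opening: 0.355
grip_force: 30.0
```

Emit:
jog_arm(motion=[[[0,0,0],0],[[0,0,0],0],[[0,0,0],0],[[0,0,0],0]])

```text
t: 53.05
eef_pos: [555.7, 387.7, 222.5]
tcp_rot: [-3.141, -0.001, 3.127]
ft_force: [-0.3, 0.6, -1.2]
opening: 0.357
grip_force: 30.0
```

```bash
python3 -c "
from fit import *
held('yellow',['side'])
plan(550.5,390,105,-.013)
"
```

```text
side 916 (array([ 1.1,  1.2, -0.6]), np.float64(0.128))
t 53.05 tcp [555.7 387.7 222.5] yaw 6.269 F [-0.3  0.6 -1.2]
shift [  5.3   2.2 117.7] turn -0.001 now [555.8 387.8 222.7] yaw 3.127 J [ 0.51  0.58  1.44 -0.    1.12 -1.04]
```

Emit:
jog_arm(motion=[[[5.3,2.5,40],0],[[5.3,2.5,80],0],[[5.3,2.5,105],0],[[5.3,2.5,117],0],[[5.3,2.5,117],0]])

```text
t: 53.6
eef_pos: [550.0, 390.7, 104.8]
tcp_rot: [-3.14, -0.002, 3.128]
ft_force: [0.6, -0.1, -1.0]
opening: 0.355
grip_force: 30.0
```

Emit:
jog_arm(motion=[[[0,0,0],0],[[0,0,0],0],[[0,0,0],0]])

```text
t: 53.9
eef_pos: [550.6, 391.7, 107.4]
tcp_rot: [3.141, 0.002, 3.129]
ft_force: [0.1, -0.0, -1.8]
opening: 0.353
grip_force: 30.0
```

```bash
python3 -c "
from fit import *
plan(550.5,390.3,86,-.013)
c=cam('scene'); pv=state()['eef_pos']
"
```

```text
shift [ 0.1 -1.4 21.4] turn 0.0 now [550.6 391.7 107.4] yaw 3.129 J [ 0.52  0.7   1.55 -0.    0.89 -1.04]
```

Emit:
jog_arm(motion=[[[0,-1,6],0],[[0,-1,12],0],[[0,-1,16],0],[[0,-1,19],0],[[0,-1,21],0]])

```text
t: 54.45
eef_pos: [550.4, 390.5, 86.7]
tcp_rot: [3.141, 0.001, 3.129]
ft_force: [-5.7, -6.7, 31.3]
opening: 0.358
grip_force: 30.0
```

Emit:
jog_arm(motion=[[[0,0,1],0],[[0,0,2],0],[[0,0,2],0],[[0,0,2],0]])

```text
t: 54.85
eef_pos: [551.1, 390.5, 86.5]
tcp_rot: [3.141, 0.003, 3.129]
ft_force: [-4.6, -6.8, 28.0]
opening: 0.357
grip_force: 30.0
```

Emit:
jog_arm(motion=[[[0,0,0],0],[[0,0,0],0],[[0,0,0],0],[[0,0,0],0],[[0,0,0],0]], grip=0.5)

```text
t: 55.35
eef_pos: [550.0, 390.5, 82.6]
tcp_rot: [-3.141, -0.0, 3.129]
ft_force: [0.5, -1.0, 0.0]
opening: 0.499
grip_force: 0.0
```

Emit:
jog_arm(motion=[[[0,0,-40],0],[[0,0,-80],0],[[0,0,-120],0],[[0,-40,-140],0],[[0,-90,-140],0]])

```text
t: 55.85
eef_pos: [549.5, 301.1, 225.9]
tcp_rot: [3.139, 0.005, 3.132]
ft_force: [0.5, -0.7, -0.7]
opening: 0.5
grip_force: 0.0
```

Emit:
jog_arm(motion=[[[0,-50,0],0],[[0,-100,0],0],[[0,-150,0],0],[[0,-200,0],0],[[0,-240,0],0]])

```text
t: 56.35
eef_pos: [545.5, 58.1, 223.0]
tcp_rot: [-3.141, 0.0, 3.128]
ft_force: [0.1, 0.6, -0.2]
opening: 0.5
grip_force: 0.0
```

```bash
python3 -c "
from fit import *
fits('scoop_yellow',[494,390,0],4); C,D=fits('scoop_blue',[462,-348,-.34])
print(ballpos(D,(247,246)))
w=cam('wrist'); u=proj(w,[430,-48,13])[0]; v=proj(D,[430,-48,13])[0]; print(u,v, proj(C,[430,-48,13]))
x,y=u.astype(int); cr=w['img'][max(0,y-70):y+70,max(0,x-70):x+70]
cv2.imwrite('pics/b1.png',np.hstack([cv2.resize(D['img'][205:285,150:290],(700,400))[:, :420],cv2.resize(cr,(370,400))]))
plan(550,100,200)
"
```

```text
scoop_yellow both [4.95680e+02 3.91956e+02 8.00000e-03] 0.08 side [4.95547e+02 3.92170e+02 1.00000e-03] 0.091
scoop_blue both [ 4.62063e+02 -3.47860e+02 -3.24000e-01] 0.103 side [ 4.61561e+02 -3.48057e+02 -3.23000e-01] 0.101
[(np.int32(99), array([246.9, 244.5]), array([430.5, -48.2]))]
[163.58895956  84.20773518] [246.71816647 244.53007315] [[240.48799707 181.73264384]]
shift [-3.7 38.4 22.9] turn None now [545.9  61.6 222.9] yaw 3.13 J [-0.01  0.4   1.77  0.    0.97 -1.57]
```

View pics/b1.png

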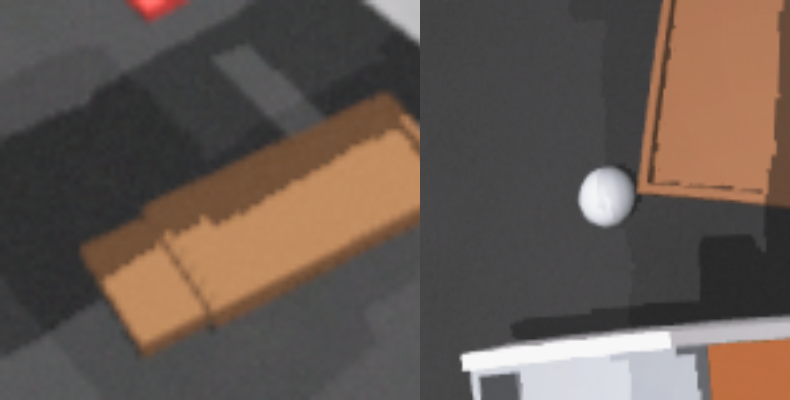

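Emit:
jog_arm(motion=[[[20,-20,0],0.14],[[40,-40,0],0.28],[[60,-60,0],0.42],[[80,-80,0],0.56],[[100,-100,0],0.7]], grip=0.4)

```text
t: 57.3
eef_pos: [443.9, -38.1, 223.0]
tcp_rot: [3.141, 0.0, 2.425]
ft_force: [0.8, -0.2, 0.3]
opening: 0.597
grip_force: 0.0
```

Emit:
jog_arm(motion=[[[0,0,0],0.14],[[0,0,0],0.28],[[0,0,0],0.42],[[0,0,0],0.56],[[0,0,0],0.7]])

```text
t: 57.8
eef_pos: [444.7, -37.5, 223.0]
tcp_rot: [3.141, 0.0, 1.724]
ft_force: [-0.1, 0.5, -0.3]
opening: 0.598
grip_force: 0.0
```

Emit:
jog_arm(motion=[[[0,0,0],0.1],[[0,0,0],0.16],[[0,0,0],0.16],[[0,0,0],0.16],[[0,0,0],0.16]])

```text
t: 58.3
eef_pos: [444.7, -38.0, 223.0]
tcp_rot: [3.141, -0.0, 1.571]
ft_force: [-1.4, -0.4, -0.1]
opening: 0.602
grip_force: 0.0
```

```bash
python3 -c "
from fit import *
D=cam('side');print(ballpos(D,(247,246)))
plan(430,-50,80,1.5708)
"
```

```text
[(np.int32(91), array([246.6, 244.7]), array([429.6, -48.2]))]
shift [-12.  -14.7 143. ] turn -0.0 now [444.7 -38.  223. ] yaw 1.57 J [-0.23  0.26  2.    0.    0.88 -0.23]
```

Emit:
jog_arm(motion=[[[-12,-14,40],0],[[-12,-14,80],0],[[-12,-14,120],0],[[-12,-14,150],0],[[-12,-14,170],0]])

```text
t: 58.85
eef_pos: [430.1, -50.1, 51.1]
tcp_rot: [-3.14, -0.0, 1.57]
ft_force: [-0.7, 0.0, 0.4]
opening: 0.602
grip_force: 0.0
```

Emit:
jog_arm(motion=[[[0,0,10],0],[[0,0,19],0],[[0,0,23],0],[[0,0,23],0],[[0,0,23],0]])

```text
t: 59.35
eef_pos: [430.9, -50.3, 30.5]
tcp_rot: [3.14, 0.0, 1.569]
ft_force: [-0.8, 0.6, 0.3]
opening: 0.599
grip_force: 0.0
```

Emit:
jog_arm(motion=[[[0,0,0],0],[[0,0,0],0],[[0,0,0],0],[[0,0,0],0],[[0,0,0],0]], grip=1)

```text
t: 59.85
eef_pos: [430.6, -50.2, 30.0]
tcp_rot: [3.142, 0.0, 1.569]
ft_force: [-0.6, -0.1, 0.1]
opening: 0.257
grip_force: 30.0
```

Emit:
jog_arm(motion=[[[0,0,0],0],[[0,0,0],0],[[0,0,0],0],[[0,0,0],0],[[0,0,0],0]])

```text
t: 60.35
eef_pos: [430.6, -50.2, 29.9]
tcp_rot: [3.142, -0.0, 1.569]
ft_force: [-0.5, 0.6, 1.3]
opening: 0.254
grip_force: 30.0
```

Emit:
jog_arm(motion=[[[0,0,-15],0],[[0,0,-35],0],[[0,0,-60],0],[[0,0,-85],0],[[0,0,-95],0]])

```text
t: 60.85
eef_pos: [431.1, -50.3, 126.6]
tcp_rot: [3.139, 0.001, 1.569]
ft_force: [1.0, -0.1, -0.8]
opening: 0.259
grip_force: 30.0
```

Emit:
jog_arm(motion=[[[0,20,0],0],[[0,50,0],0],[[2,85,0],0],[[2,115,0],0],[[2,128,0],0]])

```text
t: 61.35
eef_pos: [560.7, -48.4, 124.0]
tcp_rot: [3.141, 0.0, 1.569]
ft_force: [-0.2, -0.1, -1.2]
opening: 0.259
grip_force: 30.0
```

```bash
python3 -c "
from fit import *
plan(558.6,-48.3,38,1.606)
print(state()['opening'])
"
```

```text
shift [ 0.1 -2.1 86. ] turn -0.037 now [560.7 -48.4 124. ] yaw 1.569 J [-0.2   0.55  1.83  0.    0.76 -0.2 ]
0.2587149484396851
```

Emit:
jog_arm(motion=[[[0,-2,20],-0.037],[[0,-2,45],-0.037],[[0,-2,70],-0.037],[[0,-2,84],-0.037],[[0,-2,86],-0.037]])

```text
t: 61.85
eef_pos: [555.8, -48.3, 37.1]
tcp_rot: [-3.139, -0.001, 1.606]
ft_force: [-0.2, 0.1, -0.8]
opening: 0.257
grip_force: 30.0
```

Emit:
jog_arm(motion=[[[0,0,0],0],[[0,0,0],0],[[0,0,0],0],[[0,0,0],0],[[0,0,0],0]], grip=0.55)

```text
t: 62.35
eef_pos: [556.8, -48.5, 39.5]
tcp_rot: [3.141, 0.0, 1.606]
ft_force: [0.2, -0.6, -0.1]
opening: 0.448
grip_force: 0.0
```

Emit:
jog_arm(motion=[[[0,0,-30],0],[[0,0,-70],0],[[0,0,-110],0],[[-40,0,-130],0],[[-85,0,-130],0]])

```text
t: 62.85
eef_pos: [560.7, -133.7, 172.7]
tcp_rot: [3.136, 0.002, 1.609]
ft_force: [0.5, -0.2, -0.2]
opening: 0.448
grip_force: 0.0
```

Emit:
jog_arm(motion=[[[-40,10,0],0],[[-80,20,0],0],[[-120,30,0],0],[[-120,30,0],0],[[-120,30,0],0]])

```text
t: 63.35
eef_pos: [593.4, -252.8, 168.6]
tcp_rot: [-3.141, -0.0, 1.604]
ft_force: [-0.4, 0.4, 0.1]
opening: 0.449
grip_force: 0.0
```

```bash
python3 -c "
from fit import *
D=cam('side');C=cam('scene')
print(fit('scoop',[rg('scoop_blue',D,(353,312))],np.array([462,-348,-.33])))
u=proj(D,[558,-48,17])[0];print(u,ballpos(D,(247,246)))
cv2.imwrite('pics/b2.png',np.hstack([cv2.resize(D['img'][150:260,220:330],(400,400)),cv2.resize(D['img'][270:350,310:390],(400,400))]))
plan(518,-368,150,-.33)
"
```

```text
(array([ 4.61519530e+02, -3.48519439e+02, -3.29611808e-01]), np.float64(0.09041657309678863))
[282.34791466 219.1246488 ] []
shift [-114.   -79.7   19.1] turn -1.205 now [ 593.5 -251.2  169.1] yaw 1.607 J [-0.5   0.59  1.58  0.    0.97 -0.54]
```

View pics/b2.png

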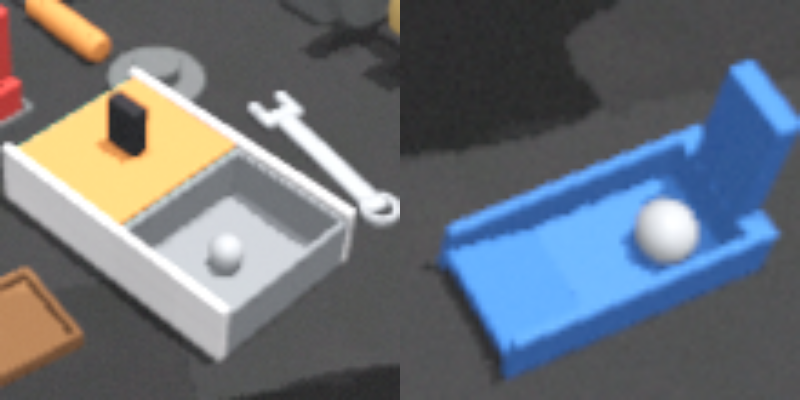

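Emit:
jog_arm(motion=[[[-23,-16,0],-0.14],[[-46,-32,0],-0.28],[[-69,-48,0],-0.42],[[-92,-64,0],-0.56],[[-114,-79,0],-0.7]], grip=0.4)

```text
t: 64.0
eef_pos: [518.4, -368.7, 169.3]
tcp_rot: [3.141, 0.0, 2.313]
ft_force: [-0.1, -0.0, -0.1]
opening: 0.602
grip_force: 0.0
```

Emit:
jog_arm(motion=[[[0,0,0],-0.14],[[0,0,0],-0.28],[[0,0,0],-0.42],[[0,0,0],-0.505],[[0,0,0],-0.505]])

```text
t: 64.5
eef_pos: [519.0, -367.9, 169.3]
tcp_rot: [3.142, 0.0, 2.813]
ft_force: [-0.8, -0.5, -0.2]
opening: 0.6
grip_force: 0.0
```

```bash
python3 -c "
from fit import *
D=cam('side')
print(fit('scoop',[rg('scoop_blue',D,(353,312))],np.array([462,-348,-.33])))
plan(518.6,-367.7,84,-.33)
"
```

```text
(array([ 4.61856036e+02, -3.48543589e+02, -3.32125177e-01]), np.float64(0.08176925388629352))
shift [ 0.6  0.4 85.2] turn -0.002 now [ 519.  -368.2  169.2] yaw 2.809 J [-0.72  0.58  1.6   0.    0.96 -1.96]
```

Emit:
jog_arm(motion=[[[0,0,25],0],[[0,0,50],0],[[0,0,70],0],[[0,0,85],0],[[0,0,85],0]])

```text
t: 65.1
eef_pos: [518.3, -368.2, 82.2]
tcp_rot: [3.14, -0.003, 2.81]
ft_force: [-0.4, -0.3, 0.0]
opening: 0.602
grip_force: 0.0
```

Emit:
jog_arm(motion=[[[0,0,0],0],[[0,0,0],0],[[0,0,0],0],[[0,0,0],0],[[0,0,0],0]], grip=1)

```text
t: 65.6
eef_pos: [519.1, -369.2, 84.7]
tcp_rot: [-3.141, 0.001, 2.811]
ft_force: [-0.3, -0.3, 7.4]
opening: 0.355
grip_force: 30.0
```

Emit:
jog_arm(motion=[[[0,0,0],0],[[0,0,0],0],[[0,0,0],0],[[0,0,-1],0],[[0,0,-2],0]])

```text
t: 66.1
eef_pos: [518.6, -368.8, 85.7]
tcp_rot: [3.141, -0.001, 2.811]
ft_force: [-0.1, 0.5, -2.1]
opening: 0.353
grip_force: 30.0
```

Emit:
jog_arm(motion=[[[0,0,-6],0],[[0,0,-14],0],[[0,0,-24],0],[[0,0,-34],0],[[0,0,-42],0]])

```text
t: 66.6
eef_pos: [518.9, -369.1, 129.3]
tcp_rot: [-3.141, 0.001, 2.811]
ft_force: [-0.7, -0.6, -2.2]
opening: 0.36
grip_force: 30.0
```

Emit:
jog_arm(motion=[[[0,0,-10],0],[[0,0,-22],0],[[0,0,-34],0],[[0,0,-44],0],[[0,0,-50],0]])

```text
t: 67.1
eef_pos: [519.0, -369.1, 179.3]
tcp_rot: [-3.141, 0.001, 2.811]
ft_force: [0.1, 0.5, -2.2]
opening: 0.355
grip_force: 30.0
```

```bash
python3 -c "
from fit import *
held('blue',['side'])
plan(764,-42,178,.035)
"
```

```text
side 2465 (array([ 0.4, -5.9, -2.8]), np.float64(0.118))
t 67.1 tcp [ 519.  -369.1  179.3] yaw 5.952 F [ 0.1  0.5 -2.2]
shift [-125.3  389.1    1.7] turn -0.366 now [ 519.1 -369.3  179.8] yaw 2.811 J [-0.72  0.57  1.59  0.    0.98 -1.96]
```

Emit:
jog_arm(motion=[[[-4,14,0],0],[[-10,32,0],0],[[-17,53,0],0],[[-24,75,0],0],[[-31,97,0],0]])

```text
t: 67.65
eef_pos: [580.7, -285.0, 177.3]
tcp_rot: [3.141, -0.001, 2.811]
ft_force: [0.3, -0.3, -1.8]
opening: 0.356
grip_force: 30.0
```

Emit:
jog_arm(motion=[[[-6,20,0],0],[[-12,40,0],0],[[-18,60,0],0],[[-25,79,0],0],[[-31,98,0],0]])

```text
t: 68.15
eef_pos: [641.8, -202.7, 177.6]
tcp_rot: [3.141, -0.0, 2.811]
ft_force: [0.6, 0.4, -2.8]
opening: 0.356
grip_force: 30.0
```

Emit:
jog_arm(motion=[[[-6,20,0],-0.06],[[-12,40,0],-0.13],[[-18,60,0],-0.2],[[-25,79,0],-0.27],[[-31,98,0],-0.34]])

```text
t: 68.65
eef_pos: [702.8, -120.3, 177.6]
tcp_rot: [3.141, -0.0, -3.129]
ft_force: [0.3, -1.3, -2.7]
opening: 0.357
grip_force: 30.0
```

```bash
python3 -c "
from fit import *
plan(764,-42,178,.035)
"
```

```text
shift [-62.2  77.6  -0.4] turn -0.023 now [ 702.8 -120.3  177.6] yaw -3.129 J [-0.26  0.68  1.38  0.    1.08 -1.85]
```

Then to the outer wall: lower and approach contact.

Emit:
jog_arm(motion=[[[-14,17,0],-0.01],[[-28,35,0],-0.023],[[-42,53,0],-0.023],[[-54,68,0],-0.023],[[-62,77.6,0],-0.023]])

```text
t: 69.15
eef_pos: [764.0, -41.6, 177.4]
tcp_rot: [3.141, -0.0, -3.108]
ft_force: [-0.4, -0.8, -2.8]
opening: 0.356
grip_force: 30.0
```

Emit:
jog_arm(motion=[[[0,0,10],0],[[0,0,25],0],[[0,0,42],0],[[0,0,58],0],[[0,0,67],0]])

```text
t: 69.65
eef_pos: [762.2, -44.5, 108.2]
tcp_rot: [3.141, -0.003, -3.11]
ft_force: [-0.6, -0.7, -1.5]
opening: 0.357
grip_force: 30.0
```

Emit:
jog_arm(motion=[[[2,0,0],0],[[5,0,0],0],[[8,0,0],0],[[8,0,0],0],[[8,0,0],0]])

```text
t: 70.15
eef_pos: [755.4, -44.2, 111.7]
tcp_rot: [-3.141, 0.001, -3.109]
ft_force: [-0.6, -0.3, -2.0]
opening: 0.355
grip_force: 30.0
```

Emit:
jog_arm(motion=[[[1,0,0],0],[[2,0,0],0],[[3,0,0],0],[[3,0,0],0],[[3,0,0],0]])

```text
t: 70.65
eef_pos: [752.2, -44.3, 110.9]
tcp_rot: [-3.142, 0.0, -3.109]
ft_force: [0.1, -0.0, -2.4]
opening: 0.354
grip_force: 30.0
```

Emit:
jog_arm(motion=[[[1,0,0],0],[[2,0,0],0],[[2,0,0],0],[[2,0,0],0],[[2,0,0],0]])

```text
t: 71.15
eef_pos: [750.3, -44.3, 111.0]
tcp_rot: [-3.142, 0.0, -3.109]
ft_force: [0.9, 0.1, -2.4]
opening: 0.356
grip_force: 30.0
```

Emit:
jog_arm(motion=[[[2,0,0],0],[[4,0,-5],0],[[6,0,-9],0],[[8,0,-12],0],[[10,0,-16],0]])

```text
t: 71.65
eef_pos: [740.0, -44.7, 127.1]
tcp_rot: [3.142, 0.0, -3.109]
ft_force: [2.5, 0.7, -3.0]
opening: 0.352
grip_force: 30.0
```

Emit:
jog_arm(motion=[[[1,0,-2],0],[[2.5,0,-4],0],[[4,0,-6],0],[[5.5,0,-8],0],[[6.5,0,-9],0]])

```text
t: 72.15
eef_pos: [733.6, -44.9, 136.2]
tcp_rot: [-3.142, 0.0, -3.109]
ft_force: [2.0, -0.5, -3.4]
opening: 0.357
grip_force: 30.0
```

Emit:
jog_arm(motion=[[[-4,0,0],0],[[-8,0,-2],0],[[-10,0,-12],0],[[-10,0,-26],0],[[-10,0,-40],0]])

```text
t: 72.65
eef_pos: [743.8, -44.5, 177.5]
tcp_rot: [-3.141, 0.0, -3.109]
ft_force: [0.3, -0.2, -1.8]
opening: 0.355
grip_force: 30.0
```

```bash
python3 -c "
from fit import *
held('blue',['side'])
"
```

```text
side 1117 (array([11.5, -2.6, -3.5]), np.float64(0.144))
t 72.65 tcp [743.8 -44.5 177.5] yaw 0.032 F [ 0.3 -0.2 -1.8]
```

Emit:
jog_arm(motion=[[[4,0,0],0],[[12,0,0],0],[[22,0,0],0],[[34,0,0],0],[[46,0,0],0]])

```text
t: 73.2
eef_pos: [696.3, -46.0, 175.2]
tcp_rot: [3.141, -0.001, -3.109]
ft_force: [-0.4, -0.3, -2.8]
opening: 0.353
grip_force: 30.0
```

Emit:
jog_arm(motion=[[[13,0,0],0],[[26,0,0],0],[[38,0,0],0],[[50,0,0],0],[[60,0,0],0]])

```text
t: 73.7
eef_pos: [636.3, -47.9, 175.5]
tcp_rot: [3.141, -0.001, -3.109]
ft_force: [0.4, -0.4, -2.7]
opening: 0.354
grip_force: 30.0
```

Emit:
jog_arm(motion=[[[9,0,4],0],[[17,0,10],0],[[22,0,18],0],[[24,0,27],0],[[24,0,35],0]])

```text
t: 74.2
eef_pos: [613.6, -48.7, 139.9]
tcp_rot: [3.141, -0.001, -3.109]
ft_force: [-0.4, -0.6, -1.8]
opening: 0.357
grip_force: 30.0
```

Emit:
jog_arm(motion=[[[2,0,0],0],[[3,0,0],0],[[4,0,0],0],[[5,0,0],0],[[6,0,0],0]])

```text
t: 74.7
eef_pos: [607.8, -48.9, 141.2]
tcp_rot: [-3.141, 0.001, -3.109]
ft_force: [-0.7, -0.0, -1.1]
opening: 0.357
grip_force: 30.0
```

```bash
python3 -c "
from fit import *
held('blue',['side'])
"
```

```text
side 1200 (array([11.1, -1.3, -2.9]), np.float64(0.136))
t 74.7 tcp [607.8 -48.9 141.2] yaw 0.032 F [-0.7 -0.  -1.1]
```

Emit:
jog_arm(motion=[[[0,0,-4],0],[[0,0,-8],0],[[0,0,-8],0],[[0,0,-8],0]])

```text
t: 75.15
eef_pos: [607.9, -48.9, 149.2]
tcp_rot: [-3.141, 0.001, -3.109]
ft_force: [0.3, 0.0, -2.0]
opening: 0.358
grip_force: 30.0
```

Emit:
jog_arm(motion=[[[-45,0,-2],0],[[-90,0,-4],0],[[-110,0,-5],0],[[-112,0,-5],0],[[-112,0,-5],0]])

```text
t: 75.65
eef_pos: [719.3, -45.2, 153.1]
tcp_rot: [3.141, -0.001, -3.109]
ft_force: [0.8, 0.2, -2.8]
opening: 0.361
grip_force: 30.0
```

```bash
python3 -c "
from fit import *
held('blue',['side'])
C=cam('side'); S=cam('scene')
u=proj(C,[558,-48,17])[0]; 
print([ (a,p,onz(C,p,17)[:2].round()) for a,p,_ in ballpos(C,u.astype(int),r=30)])
print([state()['ft_force'][2].round(2)])
cv2.imwrite('pics/z.png',cv2.resize(C['img'][150:260,220:350],(650,550)))
"
```

```text
side 1117 (array([12.1, -1.2, -2.9]), np.float64(0.127))
t 75.65 tcp [719.3 -45.2 153.1] yaw 0.032 F [ 0.8  0.2 -2.8]
[(np.int32(2233), array([281.7, 218.8]), array([558., -46.]))]
[np.float64(-2.49)]
```

View pics/z.png

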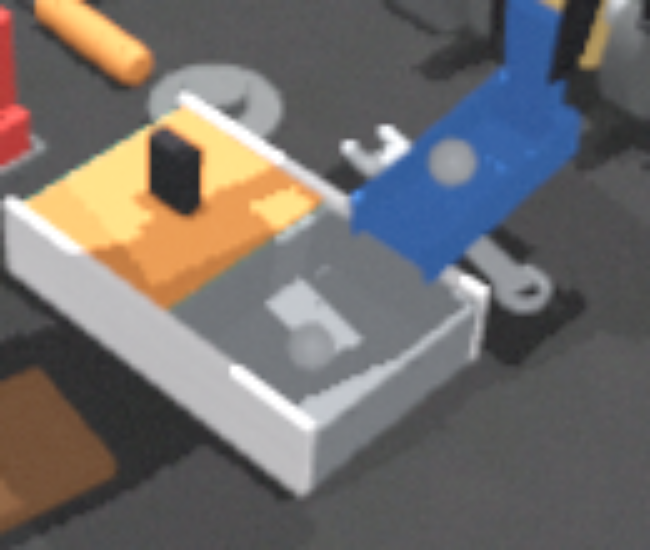

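Emit:
jog_arm(motion=[[[-3,0,-1],0],[[-10,0,-3],0],[[-20,0,-3],0],[[-30,0,-3],0],[[-38,0,-3],0]])

```text
t: 76.3
eef_pos: [758.5, -44.1, 157.3]
tcp_rot: [-3.142, 0.001, -3.109]
ft_force: [-0.2, 0.7, -2.4]
opening: 0.355
grip_force: 30.0
```

Emit:
jog_arm(motion=[[[-5,0,0],0],[[-8,0,0],0],[[-8,0,0],0],[[-8,0,0],0],[[-8,0,0],0]])

```text
t: 76.8
eef_pos: [765.5, -43.8, 157.0]
tcp_rot: [-3.142, -0.0, -3.109]
ft_force: [0.8, 0.9, -2.2]
opening: 0.361
grip_force: 30.0
```

Emit:
jog_arm(motion=[[[12,0,0],0],[[34,0,0],0],[[66,0,0],0],[[106,0,0],0],[[106,0,0],0]])

```text
t: 77.3
eef_pos: [655.2, -47.0, 157.0]
tcp_rot: [3.141, -0.004, -3.11]
ft_force: [0.1, 0.4, -2.1]
opening: 0.355
grip_force: 30.0
```

Emit:
jog_arm(motion=[[[0,0,0],0],[[0,0,0],0],[[0,0,0],0],[[0,0,0],0],[[0,0,0],0]])

```text
t: 77.8
eef_pos: [660.0, -47.2, 156.7]
tcp_rot: [-3.142, -0.0, -3.109]
ft_force: [0.5, 0.0, -1.3]
opening: 0.353
grip_force: 30.0
```

```bash
cat > balls.py <<'E'
from fit import *
held('blue',['side'])
for n in ('side','scene'):
    c=cam(n); g=c["img"].astype(int); p=proj(c,state()['eef_pos']-[70,0,60])[0]
    L=co_('ball_blue1_center',c); print(n,"scoop at",p.round(),[(round(r['p'],2),[int(v) for v in r['box']],onz(c,[(r['box'][0]+r['box'][2])/2,(r['box'][1]+r['box'][3])/2],17)[:2].round()) for r in L])
z=[]
for i in range(6): cam('side'); z.append(state()['ft_force'][2])
print("Fz",np.mean(z))
E
python3 balls.py
```

```text
side 1256 (array([ 9.9,  0.1, -4.4]), np.float64(0.074))
t 77.8 tcp [660.  -47.2 156.7] yaw 0.032 F [ 0.5  0.  -1.3]
side scoop at [293. 192.] []
scene scoop at [246. 208.] [(0.66, [363, 161, 400, 198], array([493., 398.]))]
Fz -1.404955054764707
```

Emit:
jog_arm(motion=[[[-10,-10,-30],0],[[-25,-40,-50],0],[[-35,-75,-50],0],[[-40,-110,-50],0],[[-40,-145,-50],0]])

```text
t: 78.85
eef_pos: [704.8, -192.1, 206.9]
tcp_rot: [-3.142, 0.0, -3.109]
ft_force: [0.5, -0.1, -2.4]
opening: 0.356
grip_force: 30.0
```

Emit:
jog_arm(motion=[[[0,0,30],0],[[0,0,60],0],[[0,0,85],0],[[0,0,95],0],[[0,0,95],0]])

```text
t: 79.35
eef_pos: [704.0, -190.7, 110.7]
tcp_rot: [3.141, -0.002, -3.109]
ft_force: [0.1, 0.0, -1.2]
opening: 0.355
grip_force: 30.0
```

```bash
cat > wb.py <<'E'
from fit import *
def grid(c,f=None):
    # template score for a sphere at each box-floor position: compare disc brightness to surrounding ring
    g=cv2.GaussianBlur(cv2.cvtColor(c["img"],cv2.COLOR_BGR2GRAY),(3,3),0).astype(float); out=[]
    return g
B=np.array([556.5,11.7]);t=.035
c=cam('side'); 
# rectified well view at ball height (z=17) 1 px = 4 mm, box frame rows=-y.., print coarse brightness
g=cv2.cvtColor(c["img"],cv2.COLOR_BGR2GRAY).astype(float)
print("side, ball-centre plane; cols box x -58..58, rows box y -108..-12")
for y in range(-108,-11,8):
    row=[]
    for x in range(-58,59,6):
        w=[*(B+[x*np.cos(t)-y*np.sin(t),x*np.sin(t)+y*np.cos(t)]),17]; u=proj(c,w)[0]; row.append(int(cv2.getRectSubPix(g.astype(np.float32),(3,3),(float(u[0]),float(u[1]))).mean()))
    print(y,row)
E
python3 wb.py; python3 -c "
from fit import *
held('blue',['side'])"
```

```text
side, ball-centre plane; cols box x -58..58, rows box y -108..-12
-108 [175, 143, 119, 114, 113, 114, 114, 114, 114, 113, 114, 114, 114, 114, 113, 114, 113, 113, 114, 114]
-100 [186, 185, 168, 133, 120, 121, 121, 122, 122, 130, 136, 135, 134, 137, 134, 133, 135, 130, 128, 130]
-92 [186, 186, 186, 158, 131, 151, 162, 174, 190, 202, 212, 211, 210, 211, 211, 208, 209, 183, 143, 122]
-84 [186, 187, 189, 180, 160, 189, 211, 215, 215, 216, 216, 216, 217, 216, 216, 216, 212, 180, 141, 120]
-76 [186, 186, 189, 194, 196, 198, 188, 161, 158, 183, 209, 216, 216, 216, 216, 216, 212, 178, 139, 120]
-68 [186, 186, 189, 194, 197, 181, 139, 130, 153, 176, 197, 210, 216, 216, 216, 216, 212, 177, 137, 120]
-60 [187, 187, 190, 196, 195, 191, 149, 137, 176, 215, 237, 238, 224, 217, 216, 216, 210, 176, 139, 120]
-52 [187, 186, 191, 212, 216, 199, 190, 173, 179, 215, 245, 252, 238, 219, 216, 217, 214, 182, 141, 121]
-44 [187, 187, 195, 214, 220, 202, 197, 198, 203, 207, 222, 231, 226, 217, 216, 216, 212, 180, 140, 119]
-36 [186, 191, 225, 231, 206, 198, 197, 197, 204, 215, 216, 216, 216, 217, 216, 216, 214, 187, 143, 121]
-28 [186, 193, 234, 234, 200, 197, 197, 197, 198, 209, 215, 215, 215, 216, 216, 216, 213, 185, 141, 120]
-20 [186, 194, 234, 226, 182, 174, 176, 176, 178, 179, 184, 183, 183, 187, 185, 187, 183, 162, 132, 118]
-12 [186, 193, 235, 209, 133, 121, 124, 124, 125, 126, 126, 125, 125, 127, 126, 126, 125, 123, 119, 116]
side 1410 (array([10.8, -2.3, -3. ]), np.float64(0.059))
t 79.4 tcp [ 704.6 -190.9  112.2] yaw 0.032 F [ 1.1  0.4 -1.1]
```

```bash
sed -e "s/cam('side')/cam('scene')/" -e 's/"side, /"scene, /' wb.py > wb2.py; python3 wb2.py; python3 - <<'E'
from fit import *
for n in ('side','scene','wrist'):
    c=cam(n)
    for nm in ('ball_yellow1_center','well'):
        print(n,nm,[(round(r['p'],2),[int(v) for v in r['box']]) for r in co_(nm,c)])
    # white round blobs anywhere
    a=c['img'].astype(int); m=((a.min(2)>120)&(a.max(2)-a.min(2)<30)).astype(np.uint8)
    k,l,st,ce=cv2.connectedComponentsWithStats(m)
    print([(ce[i].round().tolist(),st[i,2:5].tolist(),onz(c,ce[i],13)[:2].round().tolist()) for i in range(1,k) if 20<st[i,4]<220 and st[i,2]<20 and st[i,3]<20])
E
```

```text
scene, ball-centre plane; cols box x -58..58, rows box y -108..-12
-108 [66, 66, 68, 70, 68, 67, 68, 68, 67, 66, 73, 82, 91, 97, 99, 98, 100, 194, 231, 177]
-100 [65, 67, 68, 68, 67, 68, 68, 72, 79, 85, 95, 98, 97, 96, 95, 109, 131, 208, 235, 182]
-92 [64, 65, 68, 68, 67, 68, 77, 93, 98, 97, 95, 96, 107, 134, 160, 179, 187, 225, 229, 178]
-84 [65, 66, 68, 67, 68, 72, 72, 80, 102, 128, 147, 158, 178, 185, 183, 182, 187, 227, 235, 183]
-76 [64, 65, 68, 81, 111, 137, 125, 126, 164, 181, 181, 179, 182, 183, 183, 183, 186, 226, 227, 175]
-68 [64, 83, 118, 140, 151, 152, 151, 156, 177, 189, 168, 136, 140, 175, 183, 182, 185, 228, 234, 182]
-60 [129, 171, 175, 142, 119, 138, 153, 181, 230, 241, 222, 163, 120, 159, 185, 184, 188, 228, 223, 170]
-52 [194, 220, 209, 172, 116, 124, 153, 175, 213, 226, 200, 142, 124, 172, 183, 182, 182, 227, 231, 181]
-44 [150, 181, 175, 136, 106, 129, 150, 150, 154, 166, 167, 167, 175, 183, 182, 182, 188, 230, 235, 180]
-36 [81, 109, 139, 139, 147, 152, 152, 151, 151, 152, 159, 175, 184, 183, 183, 183, 185, 228, 230, 180]
-28 [82, 112, 147, 151, 151, 151, 152, 
[... 913 characters left out ...]
 309, 243])]
[([263.0, 107.0], [7, 5, 24], [80.0, 80.0]), ([222.0, 111.0], [7, 5, 27], [78.0, -78.0]), ([375.0, 226.0], [12, 4, 29], [651.0, 318.0]), ([310.0, 244.0], [18, 11, 37], [678.0, 119.0]), ([190.0, 247.0], [16, 4, 29], [638.0, -213.0]), ([7.0, 258.0], [15, 7, 67], [600.0, -707.0]), ([305.0, 309.0], [17, 15, 199], [853.0, 66.0])]
wrist ball_yellow1_center [(0.18, [508, 153, 512, 196])]
wrist well [(0.81, [358, 0, 507, 138]), (0.35, [415, 0, 440, 15])]
[([4.0, 317.0], [10, 13, 48], [902.0, -563.0]), ([3.0, 337.0], [8, 10, 30], [953.0, -595.0]), ([507.0, 337.0], [8, 10, 34], [925.0, 228.0]), ([507.0, 375.0], [12, 19, 151], [1050.0, 315.0]), ([394.0, 379.0], [17, 9, 83], [959.0, 11.0])]
```

Emit:
jog_arm(motion=[[[0,0,6],0],[[-2,0,12],0],[[-5,0,18],0],[[-9,0,24],0],[[-12,0,28],0]])

```text
t: 80.45
eef_pos: [717.8, -190.7, 84.5]
tcp_rot: [-3.14, 0.003, -3.109]
ft_force: [4.2, -1.6, 12.4]
opening: 0.357
grip_force: 30.0
```

Emit:
jog_arm(motion=[[[0,0,2],0],[[0,0,4],0],[[0,0,5],0],[[0,0,5],0]])

```text
t: 80.85
eef_pos: [718.5, -190.8, 83.9]
tcp_rot: [-3.139, 0.007, -3.109]
ft_force: [-3.7, 2.9, 31.6]
opening: 0.357
grip_force: 30.0
```

```bash
python3 -c "
from fit import *
held('blue',['side'])"
```

```text
side 1328 (array([ 1.3, -3.1, -1. ]), np.float64(0.061))
t 80.85 tcp [ 718.5 -190.8   83.9] yaw 0.032 F [-3.7  2.9 31.6]
```

Emit:
jog_arm(motion=[[[0,0,-3],0],[[0,0,-3],0],[[0,0,-3],0],[[2,0,-3],0],[[2,0,-3],0]], grip=0.4)

```text
t: 81.4
eef_pos: [714.0, -190.5, 81.3]
tcp_rot: [3.141, -0.001, -3.109]
ft_force: [-0.0, -0.6, 0.5]
opening: 0.596
grip_force: 0.0
```

```bash
python3 -c "
from fit import *
s=state(); c=cam('side'); m=cmask(c,'blue',s['eef_pos']); p,e=fit('scoop',[(c,m)],np.r_[s['eef_pos'][:2]-[60,0],.03]); print(p,e)
plan(p[0]+56*np.cos(p[2]),p[1]+56*np.sin(p[2]),83,p[2])
"
```

```text
[ 6.60095455e+02 -1.92915464e+02  2.55184005e-02] 0.05513498723093757
shift [-1.9 -1.  -1.6] turn 0.007 now [ 714.1 -190.6   81.4] yaw -3.109 J [-0.35  0.81  1.37  0.    0.96 -1.95]
```

Emit:
jog_arm(motion=[[[-2,-1,-2],0.007],[[-2,-1,-2],0.007],[[-2,-1,-2],0.007],[[-2,-1,-2],0.007]])

```text
t: 81.85
eef_pos: [716.4, -191.5, 83.9]
tcp_rot: [-3.142, 0.0, -3.116]
ft_force: [0.0, -0.3, 0.0]
opening: 0.601
grip_force: 0.0
```

Emit:
jog_arm(motion=[[[0,0,0],0],[[0,0,0],0],[[0,0,0],0],[[0,0,0],0],[[0,0,0],0]], grip=1)

```text
t: 82.35
eef_pos: [716.4, -191.5, 83.9]
tcp_rot: [3.142, 0.0, -3.116]
ft_force: [0.3, -0.1, -1.0]
opening: 0.357
grip_force: 30.0
```

Emit:
jog_arm(motion=[[[0,0,-20],0],[[0,0,-60],0],[[0,0,-100],0],[[0,0,-140],0],[[0,0,-145],0]])

```text
t: 82.85
eef_pos: [717.7, -191.9, 234.8]
tcp_rot: [-3.139, 0.008, -3.116]
ft_force: [0.1, -0.1, -1.1]
opening: 0.356
grip_force: 30.0
```

```bash
python3 -c "
from fit import *
held('blue',['side'])
plan(565.6,304,228,-.014)
"
```

```text
side 1568 (array([ 0.6, -0.7, -2.3]), np.float64(0.076))
t 82.85 tcp [ 717.7 -191.9  234.8] yaw 0.025 F [ 0.1 -0.1 -1.1]
shift [139.  499.4   2.9] turn 0.039 now [ 717.2 -191.8  232.6] yaw -3.116 J [-0.35  0.67  1.24  0.    1.23 -1.95]
```

Emit:
jog_arm(motion=[[[8,30,0],0.01],[[17,66,0],0.02],[[27,102,0],0.03],[[37,136,0],0.039],[[47,170,0],0.039]])

```text
t: 83.4
eef_pos: [663.9, -21.4, 226.9]
tcp_rot: [3.141, -0.003, 3.127]
ft_force: [0.7, -0.0, -1.1]
opening: 0.357
grip_force: 30.0
```

Emit:
jog_arm(motion=[[[11,36,0],0],[[22,72,0],0],[[33,108,0],0],[[44,142,0],0],[[54,172,0],0]])

```text
t: 83.9
eef_pos: [612.2, 151.5, 227.1]
tcp_rot: [-3.141, -0.003, 3.128]
ft_force: [-0.2, -0.1, -1.9]
opening: 0.355
grip_force: 30.0
```

Emit:
jog_arm(motion=[[[11,36,0],0],[[22,72,0],0],[[33,106,0],0],[[40,136,0],0],[[45,153,0],0]])

```text
t: 84.4
eef_pos: [569.4, 305.4, 227.2]
tcp_rot: [-3.141, -0.002, 3.129]
ft_force: [-0.3, 0.2, -0.8]
opening: 0.357
grip_force: 30.0
```

Emit:
jog_arm(motion=[[[0,0,0],0],[[0,0,0],0],[[0,0,0],0],[[0,0,0],0]])

```text
t: 84.8
eef_pos: [571.0, 302.5, 228.8]
tcp_rot: [-3.141, -0.0, 3.126]
ft_force: [0.4, -0.8, -2.3]
opening: 0.354
grip_force: 30.0
```

```bash
python3 -c "
from fit import *
held('blue',['side'])
plan(565.6,304.3,106,-.014)
"
```

```text
side 1008 (array([ 1.2, -0.9, -0.9]), np.float64(0.115))
t 84.8 tcp [571.  302.5 228.8] yaw 6.268 F [ 0.4 -0.8 -2.3]
shift [  5.4   1.6 122.9] turn -0.001 now [571.  302.6 228.9] yaw 3.127 J [ 0.39  0.53  1.52 -0.    1.09 -1.17]
```

Emit:
jog_arm(motion=[[[5.4,1.6,40],0],[[5.4,1.6,80],0],[[5.4,1.6,110],0],[[5.4,1.6,122],0],[[5.4,1.6,122],0]])

```text
t: 85.35
eef_pos: [565.1, 304.7, 105.8]
tcp_rot: [-3.141, -0.002, 3.127]
ft_force: [0.6, 0.3, -0.7]
opening: 0.352
grip_force: 30.0
```

Emit:
jog_arm(motion=[[[0,0,0],0],[[0,0,0],0],[[0,0,0],0]])

```text
t: 85.65
eef_pos: [565.8, 305.5, 108.4]
tcp_rot: [3.141, 0.002, 3.128]
ft_force: [-0.9, 0.2, -1.4]
opening: 0.358
grip_force: 30.0
```

```bash
python3 -c "
from fit import *
plan(565.6,304,87,-.014)
"
```

```text
shift [ 0.2 -1.5 21.4] turn 0.0 now [565.8 305.5 108.4] yaw 3.128 J [ 0.39  0.66  1.64 -0.    0.84 -1.16]
```

Emit:
jog_arm(motion=[[[0,-1,6],0],[[0,-1,12],0],[[0,-1,16],0],[[0,-1,19],0],[[0,-1,20],0]])

```text
t: 86.15
eef_pos: [565.3, 304.3, 87.7]
tcp_rot: [3.142, 0.0, 3.128]
ft_force: [-5.1, -1.6, 18.3]
opening: 0.356
grip_force: 30.0
```

Emit:
jog_arm(motion=[[[0,0,1],0],[[0,0,2],0],[[0,0,2],0],[[0,0,2],0]])

```text
t: 86.55
eef_pos: [565.8, 304.4, 87.6]
tcp_rot: [3.141, 0.002, 3.128]
ft_force: [-5.5, -3.8, 23.7]
opening: 0.355
grip_force: 30.0
```

Emit:
jog_arm(motion=[[[0,0,0],0],[[0,0,0],0],[[0,0,0],0],[[0,0,0],0],[[0,0,0],0]], grip=0.5)

```text
t: 87.05
eef_pos: [565.2, 304.3, 84.6]
tcp_rot: [-3.141, -0.0, 3.128]
ft_force: [0.4, 0.2, -0.5]
opening: 0.501
grip_force: 0.0
```

Emit:
jog_arm(motion=[[[0,0,-40],0],[[0,0,-80],0],[[0,0,-120],0],[[0,-40,-130],0],[[0,-90,-130],0]])

```text
t: 87.55
eef_pos: [564.4, 214.8, 217.0]
tcp_rot: [3.14, 0.004, 3.131]
ft_force: [1.2, -0.6, -1.0]
opening: 0.5
grip_force: 0.0
```

Emit:
jog_arm(motion=[[[0,-50,0],0.14],[[0,-100,0],0.28],[[0,-140,0],0.42],[[0,-140,0],0.56],[[0,-140,0],0.7]])

```text
t: 88.05
eef_pos: [562.1, 72.8, 215.0]
tcp_rot: [3.142, 0.0, 2.42]
ft_force: [0.7, -0.0, -1.3]
opening: 0.501
grip_force: 0.0
```

Emit:
jog_arm(motion=[[[0,0,0],0.14],[[0,0,0],0.28],[[0,0,0],0.42],[[0,0,0],0.56],[[0,0,0],0.7]])

```text
t: 88.55
eef_pos: [562.0, 74.3, 214.8]
tcp_rot: [-3.141, -0.0, 1.722]
ft_force: [0.3, -0.0, 1.1]
opening: 0.502
grip_force: 0.0
```

```bash
python3 -c "
from fit import *
fits('scoop_blue',[509,304,0],4);fits('scoop_yellow',[495,391,0],4); fits('scoop_red',[488,220,0],4)
plan(553.5,67,150,1.606)
print(state()['opening'])
"
```

```text
scoop_blue both [ 5.08849e+02  3.05738e+02 -4.00000e-03] 0.081 side [5.09479e+02 3.07877e+02 1.10000e-02] 0.084
scoop_yellow both [4.95662e+02 3.92017e+02 7.00000e-03] 0.105 side [4.96294e+02 3.93091e+02 3.00000e-03] 0.126
scoop_red both [ 4.90289e+02  2.20336e+02 -5.00000e-03] 0.091 side [4.90718e+02 2.20613e+02 1.30000e-02] 0.076
shift [-5.9 -9.6 65. ] turn 0.122 now [562.1  74.3 215. ] yaw 1.728 J [ 0.01  0.44  1.73 -0.    0.97 -0.14]
0.5012869546841335
```

Emit:
jog_arm(motion=[[[-6,-9,30],0.1],[[-7,-9,60],0.122],[[-7,-9,90],0.122],[[-7,-9,120],0.122],[[-7,-9,132],0.122]])

```text
t: 89.65
eef_pos: [553.4, 65.9, 80.7]
tcp_rot: [-3.138, -0.0, 1.606]
ft_force: [0.0, -0.1, 0.6]
opening: 0.502
grip_force: 0.0
```

Emit:
jog_arm(motion=[[[0,0,0],0],[[0,0,0],0],[[0,0,0],0],[[0,0,0],0],[[0,0,0],0]], grip=1)

```text
t: 90.15
eef_pos: [553.8, 66.0, 83.9]
tcp_rot: [-3.141, 0.0, 1.606]
ft_force: [-6.7, -0.6, 3.6]
opening: 0.165
grip_force: 30.0
```

Emit:
jog_arm(motion=[[[0,0,0],0],[[0,0,0],0],[[0,0,0],0],[[0,0,0],0],[[0,0,0],0]])

```text
t: 90.65
eef_pos: [553.8, 66.0, 83.9]
tcp_rot: [-3.141, 0.0, 1.607]
ft_force: [-4.7, -0.7, 6.8]
opening: 0.164
grip_force: 30.0
```

Emit:
jog_arm(motion=[[[-15,0,0],0],[[-35,0,0],0],[[-55,0,0],0],[[-80,0,0],0],[[-100,0,0],0]])

```text
t: 91.15
eef_pos: [557.7, -34.8, 83.9]
tcp_rot: [3.141, 0.0, 1.606]
ft_force: [-1.2, 2.3, 4.9]
opening: 0.169
grip_force: 30.0
```

Emit:
jog_arm(motion=[[[-4,0,0],0],[[-8,0,0],0],[[-10,0,0],0],[[-12,0,0],0],[[-12,0,0],0]])

```text
t: 91.65
eef_pos: [558.1, -45.9, 83.9]
tcp_rot: [3.141, 0.0, 1.606]
ft_force: [-1.7, 1.3, 5.8]
opening: 0.165
grip_force: 30.0
```

Emit:
jog_arm(motion=[[[-2,0,0],0],[[-4,0,0],0],[[-4,0,0],0],[[-4,0,0],0]])

```text
t: 92.05
eef_pos: [558.1, -47.4, 83.8]
tcp_rot: [3.141, -0.003, 1.606]
ft_force: [-0.7, 22.7, 6.0]
opening: 0.168
grip_force: 30.0
```

Emit:
jog_arm(motion=[[[0,0,0],0],[[0,0,0],0],[[0,0,0],0],[[0,0,0],0],[[0,0,0],0]], grip=0.4)

```text
t: 92.55
eef_pos: [558.4, -50.2, 83.0]
tcp_rot: [3.141, 0.0, 1.605]
ft_force: [0.4, -0.2, 0.3]
opening: 0.525
grip_force: 0.0
```

Emit:
jog_arm(motion=[[[0,0,-30],0],[[0,0,-70],0],[[0,0,-110],0],[[0,30,-140],0],[[0,60,-150],0]])

```text
t: 93.05
eef_pos: [619.7, -48.1, 237.2]
tcp_rot: [3.136, 0.001, 1.605]
ft_force: [-0.0, 0.4, 0.9]
opening: 0.601
grip_force: 0.0
```

```bash
python3 - <<'E'
from fit import *
c=cam('side'); B=np.array([556.5,11.7]);t=.035
# cover edges along box y at x=+-35 : orange flag
h=cv2.cvtColor(c["img"],cv2.COLOR_BGR2HSV)
for x in (-25,30):
    print(x,"".join("O" if (lambda p:5<=p[0]<=22 and p[1]>120)(h[tuple(np.round(proj(c,[*(B+[x*np.cos(t)-y*np.sin(t),x*np.sin(t)+y*np.cos(t)]),50])[0][::-1]).astype(int))]) else "." for y in range(-124,126,3)))
L=co_('ball_red1_center',c); print([(r['p'],r['box']) for r in L])
fits('scoop_blue',[509,305,0],4)
E
```

```text
-25 ..OOOOOOOOOOOOOOOOOOOOOOOOOOOOOOOOOOOOOO............................................
30 ..OOOOOOOOOOOOOOOOOOOO..............O...............................................
[]
scoop_blue both [ 5.10067e+02  3.06432e+02 -5.00000e-03] 0.065 side [ 5.1055e+02  3.0873e+02 -1.6000e-02] 0.069
```

```bash
python3 -c "
from cell import job_done
print(job_done())"
```

```text
the job is handed in; nothing more can be done
None
```

Handed in with both balls in the well, the cover slid fully shut, and all three scoops level in their own-colour slots (red was empty); however, the yellow scoop's ball rolled over the box edge onto the bench while tipping, so I picked it up with the gripper and set it in the well, and the blue ball came out with a quick stop at about 12° of tilt rather than a full tip.

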